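# Gauge the sensor well of a heat-sink block

## Task

Check the sensor well on the heat-sink block: take the depth gauge with the thinner rod from the two-place cradle, slide its rod down into the sloping guide tube until the collar stops on the tube's mouth, and draw it right out again. Then present it for reading and finish while still holding it, clear of everything: rod level, lying across the lens camera's view (at right angles to where the lens points), with the tip straight in front of the lens, 70 mm away from it. Do not disturb the other gauge or the other things on the bench.

Things in the scene. Friction and masses are not known exactly. Their poses are not given: they have to be found in the camera images.
- thin_gauge_grip (a point): Gauge to use, rigid, 100 to 210 g: centre of its handle (it balances 9 mm from here towards the tip). Black handle 100 long (x), 16 wide (y), 20 tall (z); then a steel collar 30 across, x +50 to +58; then a steel rod 9 across with dark scale rings, round tip at x = +158. x: along the rod to the tip; z up. Starts level, 47 mm above the bench, in either place of the cradle.
- thin_gauge_tip (a point): Tip of the thin gauge, on the rod's axis, 158 mm from the handle centre; axes as the handle centre's.
- thin_gauge_collar (a point): Centre of the face of the thin gauge's collar that looks to the tip, 58 mm from the handle centre (100 mm of rod stand out in front of it).
- thick_gauge_grip (a point): The other gauge, to be left alone: same handle and collar, but its rod is 17 mm in diameter. Point and axes as for the thin gauge.
- cradle: Fixed rest for both gauges, which lie along its x, tips to +x, at y = -45 and +45 mm. Base plate 120 x 180 x 8 mm, origin at its underside centre, z up. Handles rest on two 10 mm wide cross bars (x = -41 and +41, tops at 37 mm) between low cheeks ending at 45 mm; between the bars both sides of a handle are free for fingers down to the plate. A gauge lifts straight up.
- sink_block: Fixed aluminium finned heat-sink block, base 150 x 100 x 14 mm, fins up to 72 mm, origin at the bench; the tube's mouth lies at x = 55, z = 100 mm and looks to its +x side and up.
- guide_tube: Fixed steel tube on the block. Origin: mouth centre, 100 mm above the bench. z: tube axis, pointing OUT of the mouth, 35 degrees above level; y level. Bore 13 mm, outside 21, length 118; the mouth flares over 8 mm to 24 inside, 31 outside. The rod goes in along -z until the collar meets the rigid rim; the tip is then 100 mm deep and touches no bottom.
- focus (a point): Reading point in free air, 70 mm in front of the fixed inspection camera's lens, 140 mm above the bench. x: from here to the lens; y: level, across the view; z up. The camera: base 80 x 80 x 12 mm centred 125 mm from here along x, a post, a grey head 46 mm wide, 117 to 163 mm above the bench, a black lens barrel 32 mm across.
- thin_gauge: The thin gauge as a whole; origin and axes the same as its handle centre.
- screwdriver: Bystander: screwdriver lying on the bench, 160 mm long.
- flux_jar: Bystander: closed jar, 52 mm across, 55 mm tall.
- tape_roll: Bystander: flat roll, 84 mm across, 20 mm tall.
- test_meter: Bystander: hand-held meter lying flat, 150 x 75 x 34 mm.
- lamp_holder: Bystander: lamp on a 90 x 70 mm plate, 60 mm tall.
- mug: Bystander: white mug, 80 mm across, 95 mm tall.
- lens_camera: The fixed inspection camera itself; origin at the centre of its base's underside, x pointing away from where the lens looks, lens front at x = -55, z = 140 mm.
Things that resemble listed ones, but are neither listed nor needed, are in the scene too. What is shaped like the lens_camera but yellow is not meant. Leave any yellow look-alike of the cradle alone.

How it is judged:
By the outcome, as a careful person would: the job done as asked, in the order asked, and still so for the second after the job is handed in, while the arm keeps its last pose, push and grip.
It also fails if it takes over 51 s, if anything falls off the work surface, if the arm or the gripper's body presses on something with over 40 N, if the wrist force passes 120 N, or if a joint passes its speed limit or range.

## Robot

A 7-joint arm with a two-finger parallel gripper is mounted at the origin on the work surface. World frame = base frame: x ahead of the robot, y to its left, z up, the work surface at z = 0. Lengths are in m, angles in rad, forces in N, time in s.
With the tool pointing down it reaches from about 0.35 to 0.9 m from the base axis. Payload 8.1 kg.
Tool frame: the origin (TCP) lies on the centre line of the jaws, within the pads' length; the fingertips stand 14 mm ahead of it and the grasp point (between the pads) lies 5 mm behind it; z points along the fingers, y is the direction in which the jaws open and shut (so a half turn about z gives the same grasp; the last joint's range is limited). The gripper opens to 92 mm and grips with 3 to 60 N. Pads are 19 mm wide; open, the fingers measure 130 mm over their backs; the gripper's body (75 mm by 190 mm) begins 47 mm behind the grasp point.
Start: joints at [-1.221, 0.434, 0.025, 1.573, -0.012, 1.134, -0.075], TCP at [0.273, 0.562, 0.215] pointing down, gripper open.
Joint ranges: [-2.62, 2.62], [-0.44, 2.09], [-1.27, 1.32], [0.08, 2.57], [-1.32, 4.46], [0.12, 2], [-2.74, 2.74]. Speed limits (rad/s): [2.22, 2.22, 3.01, 3.01, 3.14, 3.14, 3.14].

## Interface

Orientations are given as a unit quaternion [w, x, y, z].
In Python, from workcell import r, vision, job gives the robot as it stands.
- The arm moves only by the tool carry_out, never from a script. Its argument "deltas" is text: rows parted by semicolons, each of 7 numbers parted by spaces: the shift along the tool's x, y, z in m, then the turn, a rotation vector about the tool's x, y, z in degrees, then the closure, from -1 (fully open) to 1 (shut), so that 0 is half open. In form: dx dy dz wx wy wz jaw; .... A call has 1 to 20 rows; each row shifts and turns the commanded pose from where the row before left it, along the tool's axes as they then stand; what a row does not reach is not made up. A row lasts 1/12 s, in which the tool goes at most 41.7 mm and 7.16 degrees, less where a joint would pass 70% of its speed; a pose out of reach is approached as far as the arm can. A call with a gripper value outside its range is refused whole. The fingers move at their own pace and stop on an object; the grip force is fixed at half the most. Time passes only in rows, so rows that do not move let the fingers close. It gives the time, the measured TCP pose, the force and the opening at its end, in the units of the state.
- r.read_state(): the state, without advancing time (a new reading comes with each control period).
- vision.grab_frame(name): name is "scene" or "top"; returns a dict with "image" (480x640x3 uint8, red, green, blue), "intrinsics" (3x3 intrinsics, pixels), "R" (3x3) and "t" (3): a world point X has camera coordinates R X + t. Camera axes: x right, y down, z forward; pixel columns grow to the right and rows downward; lengths in m; the calibration is good to about 2 mm. A picture is of the moment at which its call begins. There is no depth.
- job.hand_in(): hands the job in, once; it reports no verdict.
The state is a dict: "time_s": time; "joint_positions": joint angles; "joint_vel": joint speeds; "effort": joint torques, N m; "eef_pos": TCP position; "ee_rot": TCP orientation; "force": force on the tool from outside, world axes, zero at the start; "ft_torque": the same for the moment, N m; "opening": opening from 0.0 (shut) to 1.0 (fully open).
Only numpy, scipy, OpenCV 4.12 (cv2) and the standard library are available. Lean on these libraries where they do the work, as an engineer would, in place of code of your own. Each camera call takes 0.05 s, during which the arm holds its last target.

## Working session

There is one attempt and no reset: what is moved stays moved. The work goes in short steps, Python scripts to look and compute and a tool call to move; the robot and the scene stay as the last step left them, time stands still between calls to the robot, and variables do not carry over. Pictures are saved under pics/ and viewed, and the job is handed in when it is done.

Besides the shell and the picture viewer there is one more tool, called as name(argument=value, ...) on one line, values as JSON. carry_out: Moves the arm, as the interface text tells. Its arguments: {"type":"object","properties":{"deltas":{"type":"string"}},"required":["deltas"]}

```bash
mkdir -p pics; ls; python3 - <<'E'
from workcell import r, vision, job
import cv2, numpy as np
s=r.read_state(); print({k:np.round(v,4).tolist() for k,v in s.items()})
for n in ("scene","top"):
    f=vision.grab_frame(n); cv2.imwrite(f"pics/{n}0.png",f["image"][:,:,::-1])
    print(n,f["intrinsics"].tolist(),np.round(f["R"],4).tolist(),np.round(f["t"],4).tolist(), (-f["R"].T@f["t"]).round(3))
E
```

```text
pics
{'time_s': 0.0, 'joint_positions': [-1.2206, 0.4352, 0.025, 1.5741, -0.0116, 1.134, -0.0751], 'joint_vel': [-0.0, 0.0008, 0.0017, -0.0019, 0.0003, -0.0006, 0.0001], 'effort': [-0.0001, -66.7845, 0.9848, -31.4468, -0.0608, 0.0428, 0.0002], 'eef_pos': [0.2733, 0.5615, 0.214], 'ee_rot': [-0.0001, 0.2245, 0.9745, -0.0008], 'force': [0.0117, -0.2584, 0.2748], 'ft_torque': [-0.0095, 0.013, -0.0164], 'opening': 1.0026}
scene [[450.1973537317034, 0.0, 322.86255388757587], [0.0, 450.1973537317034, 246.32183914415432], [0.0, 0.0, 1.0]] [[-0.711, 0.7032, -0.0011], [0.4275, 0.431, -0.7947], [-0.5584, -0.5655, -0.607]] [0.3597, -0.1406, 1.4225] [1.11  0.612 0.752]
top [[488.80727876505773, 0.0, 322.9175611085509], [0.0, 488.80727876505773, 240.1302942274198], [0.0, 0.0, 1.0]] [[-0.002, -0.9998, 0.021], [-0.9967, 0.0003, -0.0818], [0.0817, -0.0211, -0.9964]] [0.0065, 0.4963, 1.1922] [0.397 0.032 1.228]
```

View pics/scene0.png

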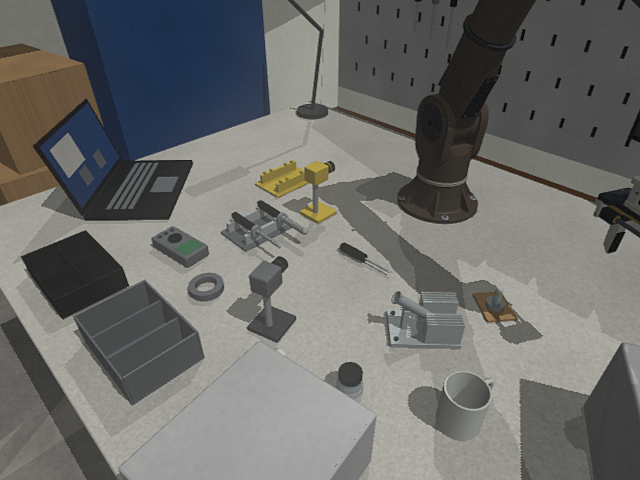

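View pics/top0.png

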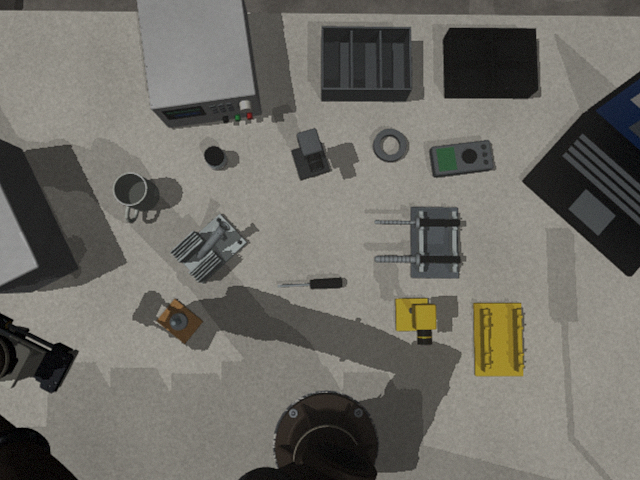

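The views show the grey cradle at top (436,242). Its gauges point left (+y), and the far gauge at row 222 looks thinner. The lens camera is at top (310,155) and the sink at (212,248). Next I'll make close crops.

```bash
python3 - <<'E'
import cv2, numpy as np
t=cv2.imread("pics/top0.png"); s=cv2.imread("pics/scene0.png")
def crop(im,x,y,w,h,k,n): cv2.imwrite(n,cv2.resize(im[y:y+h,x:x+w],None,fx=k,fy=k,interpolation=cv2.INTER_CUBIC))
crop(t,365,195,110,90,7,"pics/c_cradle.png")
crop(t,160,195,100,100,6,"pics/c_sink.png")
crop(t,280,115,60,75,8,"pics/c_cam.png")
crop(s,210,190,110,80,7,"pics/s_cradle.png")
crop(s,230,245,80,100,6,"pics/s_cam.png")
crop(s,370,280,110,80,7,"pics/s_sink.png")
E
```

```text
(no output)
```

View pics/c_cradle.png

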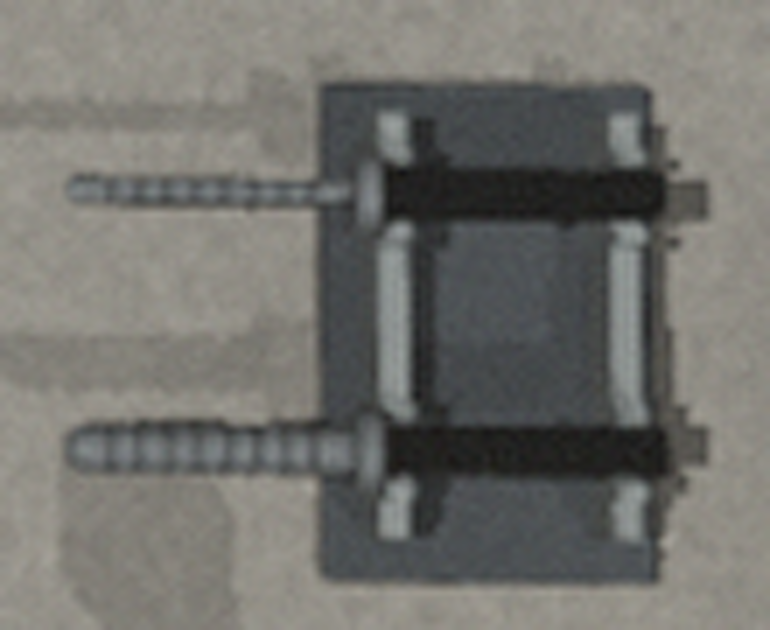

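View pics/c_sink.png

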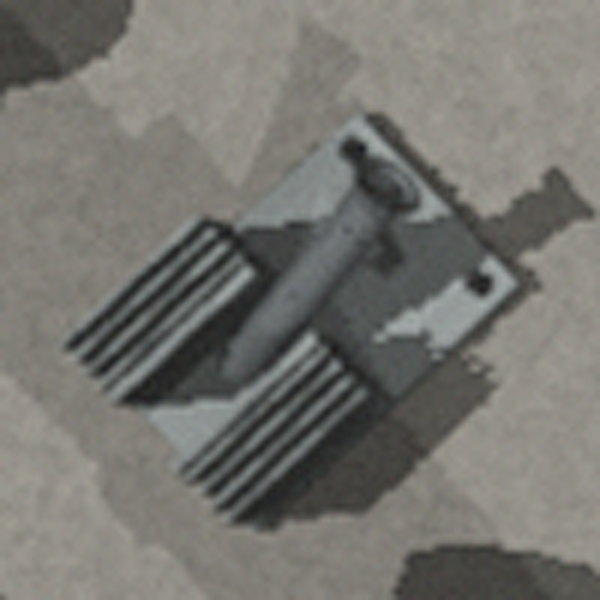

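View pics/c_cam.png

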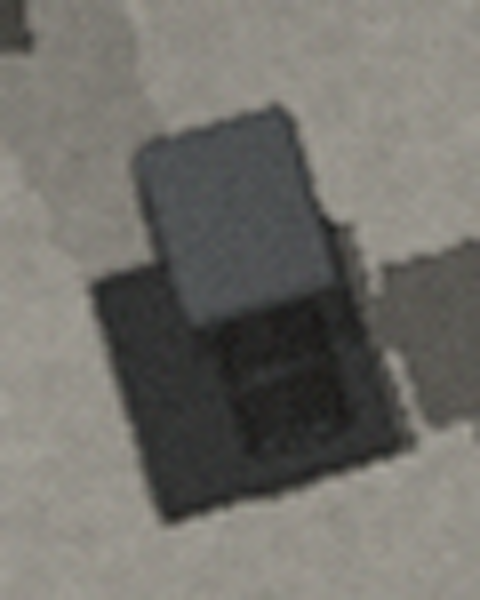

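View pics/s_cradle.png

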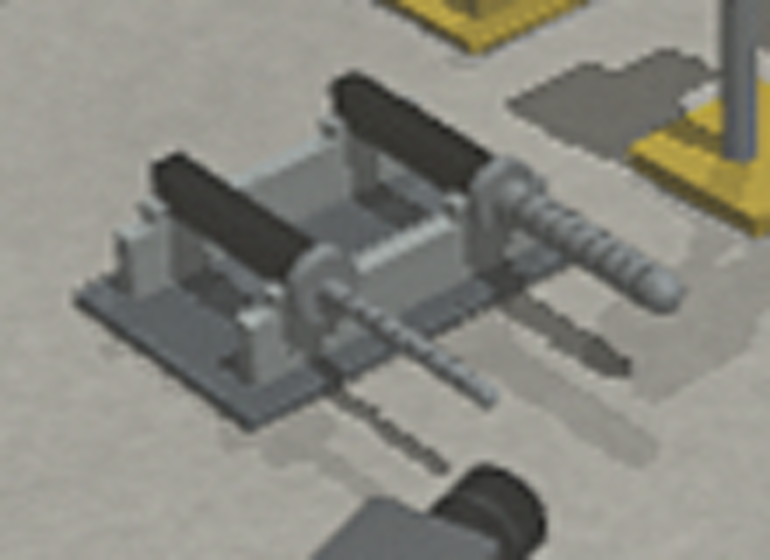

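View pics/s_cam.png

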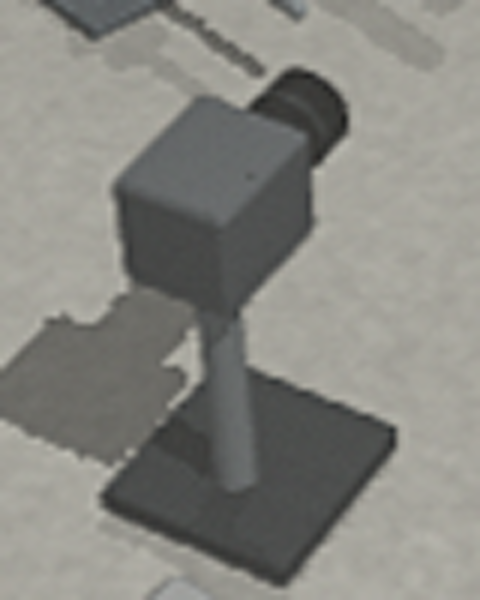

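View pics/s_sink.png

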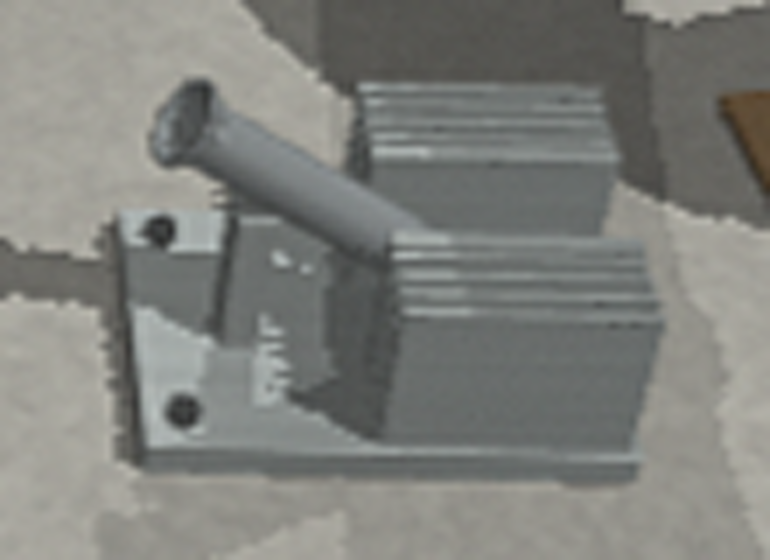

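Candidates for the gauge are the thin-rod one in the far place (top px 440,222) and the thick-rod one in the near place (top px 440,259). The yellow cradle (500,340) is empty. The crop shows the far one has about half the rod width, so that's the one. Next I'll measure all the poses.

```bash
cat > h.py <<'E'
import numpy as np
CAM={"scene":(np.array([[450.19735,0,322.86255],[0,450.19735,246.32184],[0,0,1]]),),"top":(np.array([[488.80728,0,322.91756],[0,488.80728,240.13029],[0,0,1]]),)}
from workcell import r, vision, job
F={}
def fr(n):
    if n not in F: F[n]=vision.grab_frame(n)
    return F[n]
def ray(n,p):
    f=fr(n); d=f["R"].T@np.linalg.solve(f["intrinsics"],[p[0],p[1],1.]); return -f["R"].T@f["t"],d/np.linalg.norm(d)
def onz(n,p,z):
    c,d=ray(n,p); return c+d*(z-c[2])/d[2]
def tri(a,b):
    c1,d1=ray("scene",a);c2,d2=ray("top",b)
    k=np.linalg.lstsq(np.c_[d1,-d2],c2-c1,rcond=None)[0]
    p,q=c1+k[0]*d1,c2+k[1]*d2
    return (p+q)/2,np.linalg.norm(p-q)
def proj(n,X):
    f=fr(n); u=f["intrinsics"]@(f["R"]@np.asarray(X)+f["t"]); return u[:2]/u[2]
E
python3 - <<'E'
from h import *
np.set_printoptions(precision=4,suppress=True)
C=lambda o,k,p:((p[0]+.5)/k-.5+o[0],(p[1]+.5)/k-.5+o[1])
t=lambda p:C((365,195),7,p); s=lambda p:C((210,190),7,p)
pl=[onz("top",t(p),.008) for p in [(320,83),(652,85),(657,580),(322,580)]]
print("plate",np.array(pl),"c",np.mean(pl,0)[:2],[np.linalg.norm(pl[i]-pl[i-1]) for i in range(4)])
pls=[onz("scene",s(p),.008) for p in [(78,295),(250,425)]]
print("plate scene",pls)
for nm,p,z in [("tipthin",(65,189),.047),("tipthick",(65,447),.047),("hend thin",(665,193),.057),("hend thick",(667,450),.057),("hfront thin",(387,193),.057),("collar thin",(358,192),.047)]:
    print(nm,onz("top",t(p),z))
print("tip tri",tri(s((490,398)),t((67,189))))
print("tip scene",onz("scene",s((490,398)),.047))
k=lambda p:C((160,195),6,p); ks=lambda p:C((370,280),7,p)
print("mouth",tri(ks((183,122)),k((392,190))), onz("top",k((392,190)),.1),onz("scene",ks((183,122)),.1))
bl=[onz("top",k(p),.014) for p in [(362,112),(522,282)]]
print("base edge top",bl,np.linalg.norm(bl[0]-bl[1]),np.mean(bl,0))
bl=[onz("scene",ks(p),.014) for p in [(118,212),(145,450),(640,455)]]
print("base scene",bl,np.linalg.norm(bl[0]-bl[1]),np.linalg.norm(bl[2]-bl[1]))
m=lambda p:C((280,115),8,p); ms=lambda p:C((230,245),6,p)
h=[onz("top",m(p),.163) for p in [(135,148),(288,100),(336,285),(195,328)]]
print("head",h,[np.linalg.norm(h[i]-h[i-1]) for i in range(4)])
h=[onz("top",m(p),.012) for p in [(92,283),(165,522),(413,445)]]
print("cbase",h,[np.linalg.norm(h[i]-h[i-1]) for i in range(3)],(h[0]+h[2])/2)
h=[onz("scene",ms(p),.163) for p in [(118,187),(207,95),(312,140),(222,222)]]
print("head s",h,[np.linalg.norm(h[i]-h[i-1]) for i in range(4)])
h=[onz("scene",ms(p),.012) for p in [(102,497),(285,580),(397,435)]]
print("cbase s",h,[np.linalg.norm(h[i]-h[i-1]) for i in range(3)],(h[0]+h[2])/2)
E
```

```text
plate [[ 0.5828 -0.2156  0.008 ]
 [ 0.5822 -0.3362  0.008 ]
 [ 0.4035 -0.3336  0.008 ]
 [ 0.4037 -0.2133  0.008 ]] c [ 0.493  -0.2747] [np.float64(0.17908848013061995), np.float64(0.12068837489259905), np.float64(0.178732745181808), np.float64(0.12034402462648297)]
plate scene [array([ 0.5838, -0.3345,  0.008 ]), array([ 0.5863, -0.2158,  0.008 ])]
tipthin [ 0.5395 -0.1178  0.047 ]
tipthick [ 0.4496 -0.1169  0.047 ]
hend thin [ 0.537  -0.3251  0.057 ]
hend thick [ 0.4479 -0.3235  0.057 ]
hfront thin [ 0.537  -0.2283  0.057 ]
collar thin [ 0.5385 -0.2203  0.047 ]
tip tri (array([ 0.5409, -0.12  ,  0.0483]), np.float64(0.004397874200117505))
tip scene [ 0.5411 -0.1232  0.047 ]
mouth (array([0.5226, 0.234 , 0.0981]), np.float64(0.0013289481175090287)) [0.522  0.2342 0.1   ] [0.5248 0.2346 0.1   ]
base edge top [array([0.5641, 0.2626, 0.014 ]), array([0.4933, 0.1955, 0.014 ])] 0.09757783495824433 [0.5287 0.229  0.014 ]
base scene [array([0.496, 0.196, 0.014]), array([0.5681, 0.2646, 0.014 ]), array([0.4642, 0.3703, 0.014 ])] 0.09950779687222723 0.1482573830188578
head [array([0.7236, 0.0
[... 280 characters left out ...]
012 ]), array([0.6495, 0.0628, 0.012 ]), array([ 0.6744, -0.0155,  0.012 ])] [np.float64(0.11393781543312768), np.float64(0.08007093052066876), np.float64(0.08211490937764662)] [0.7003 0.0352 0.012 ]
head s [array([0.7397, 0.0287, 0.163 ]), array([0.6885, 0.0116, 0.163 ]), array([0.6784, 0.0555, 0.163 ]), array([0.7262, 0.0664, 0.163 ])] [np.float64(0.04011017880780425), np.float64(0.05403035434244415), np.float64(0.045023915763252556), np.float64(0.04905825676281578)]
cbase s [array([0.754, 0.013, 0.012]), array([0.7317, 0.0901, 0.012 ]), array([0.6567, 0.0658, 0.012 ])] [np.float64(0.11069302186122866), np.float64(0.0802658570059669), np.float64(0.07888968559792783)] [0.7053 0.0394 0.012 ]
```

```bash
python3 - <<'E'
import cv2, numpy as np
t=cv2.imread("pics/top0.png"); s=cv2.imread("pics/scene0.png")
def crop(im,x,y,w,h,k,n):
    c=cv2.resize(im[y:y+h,x:x+w],None,fx=k,fy=k,interpolation=cv2.INTER_CUBIC)
    c=cv2.convertScaleAbs(c,alpha=1.6)
    for i in range(0,w,5): cv2.putText(c,str(x+i),(i*k,10),0,.35,(0,0,255),1); c[::4,i*k]=(0,0,255)
    for i in range(0,h,5): cv2.putText(c,str(y+i),(0,i*k+5),0,.35,(0,0,255),1); c[i*k,::4]=(0,0,255)
    cv2.imwrite(n,c)
crop(t,193,210,45,52,11,"pics/c_tube.png")
crop(s,385,285,55,40,14,"pics/s_tube.png")
E
```

```text
(no output)
```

View pics/c_tube.png

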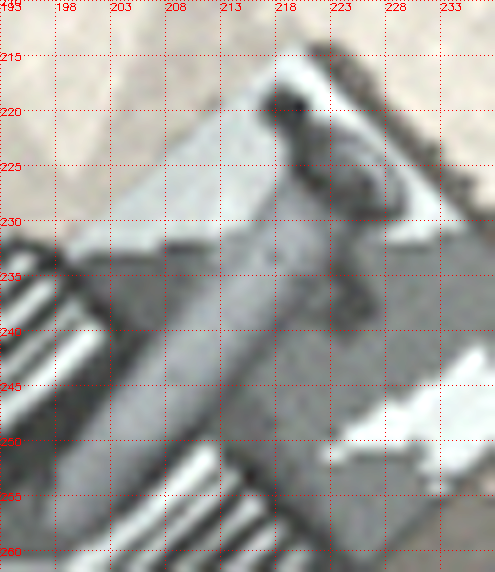

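View pics/s_tube.png

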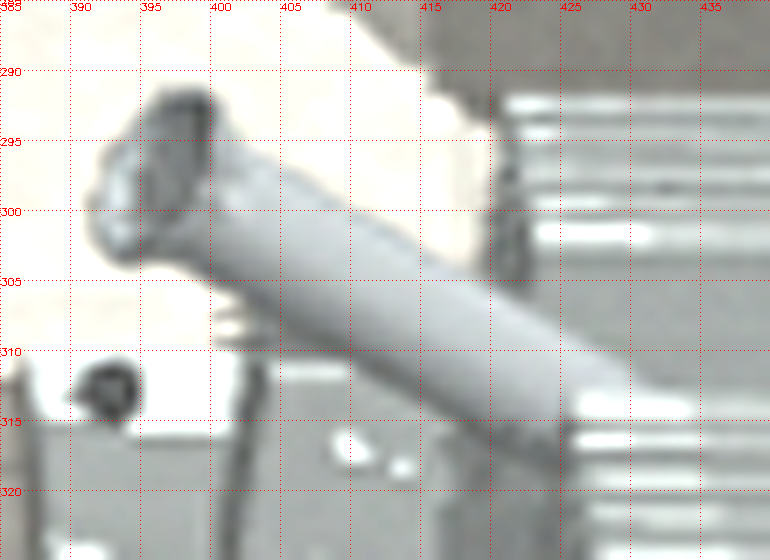

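```bash
python3 - <<'E'
from h import *
import cv2
np.set_printoptions(precision=4,suppress=True)
for n,(x,y,w,h) in {"top":(165,200,90,95),"scene":(375,280,100,75)}.items():
    g=cv2.cvtColor(cv2.imread(f"pics/{n}0.png"),cv2.COLOR_BGR2GRAY)[y:y+h,x:x+w]
    g=cv2.resize(g,None,fx=4,fy=4,interpolation=cv2.INTER_CUBIC)
    L=cv2.createLineSegmentDetector(0).detect(g)[0].reshape(-1,4)
    for l in L:
        if np.hypot(l[0]-l[2],l[1]-l[3])<50: continue
        p=(l+.5)/4-.5+np.array([x,y,x,y])
        z=.072
        a,b=onz(n,p[:2],z),onz(n,p[2:],z); d=b-a
        a0,b0=onz(n,p[:2],.014),onz(n,p[2:],.014)
        print(n,p.round(1),"az@",round(np.degrees(np.arctan2(d[1],d[0]))%180,1),"len",round(np.linalg.norm(b0-a0),3),a0[:2],b0[:2])
print(tri((395.8,297.5),(225.1,225.3)))
E
```

```text
top [175.5 256.1 197.5 235.9] az@ 133.2 len 0.073 [0.4573 0.3703] [0.5074 0.317 ]
top [196.1 234.9 174.7 254.7] az@ 133.5 len 0.071 [0.5099 0.3205] [0.4608 0.3722]
top [170.2 252.1 193.7 230.6] az@ 133.2 len 0.078 [0.4673 0.3835] [0.5206 0.3267]
top [178.2 262.  202.  240.4] az@ 133.1 len 0.078 [0.4427 0.3632] [0.4963 0.3059]
top [211.8 249.  200.8 259.6] az@ 134.7 len 0.037 [0.4749 0.2813] [0.4487 0.3078]
top [173.1 254.  195.1 233.8] az@ 133.4 len 0.073 [0.4624 0.3762] [0.5126 0.3231]
top [190.9 274.9 214.1 253.5] az@ 133.3 len 0.077 [0.4108 0.3315] [0.4638 0.2754]
top [194.4 276.  216.  256. ] az@ 133.3 len 0.072 [0.4083 0.3228] [0.4575 0.2706]
top [198.9 236.7 176.1 257.7] az@ 133.3 len 0.076 [0.5054 0.3136] [0.4535 0.3686]
top [195.3 279.4 218.3 258.2] az@ 133.3 len 0.076 [0.3998 0.3204] [0.452 0.265]
top [216.9 257.2 195.2 277.4] az@ 133.4 len 0.072 [0.4544 0.2683] [0.4048 0.3208]
top [235.5 230.3 219.5 213.8] az@ 44.4 len 0.058 [0.5214 0.2233] [0.5627 0.2636]
top [215.  254.7 193.6 274.6] az@ 133.5 len 0.071 [0.4607 0.2731] [0.4117 0.3248]
top [194.1 232.6 172.  252.9] az@ 133
[... 2572 characters left out ...]
5.7 len 0.031 [0.4347 0.3241] [0.4125 0.3457]
scene [460.7 318.6 426.7 317.9] az@ 133.6 len 0.076 [0.3995 0.3298] [0.4517 0.2751]
scene [460.4 349.  391.3 347.2] az@ 133.4 len 0.143 [0.4753 0.3758] [0.5736 0.2718]
scene [422.3 297.4 453.8 297.6] az@ 134.7 len 0.074 [0.4043 0.2296] [0.3521 0.2822]
scene [462.3 321.5 438.8 320.9] az@ 133.2 len 0.052 [0.4047 0.337 ] [0.44   0.2994]
scene [455.1 296.5 427.9 296.4] az@ 134.7 len 0.064 [0.347  0.2823] [0.392  0.2369]
scene [402.6 294.9 416.8 303. ] az@ 91.9 len 0.04 [0.4302 0.1918] [0.4288 0.2316]
scene [435.4 314.3 456.  315. ] az@ 132.8 len 0.046 [0.4286 0.2826] [0.3973 0.3164]
(array([0.5243, 0.2344, 0.0981]), np.float64(0.0005128240037485088))
```

carry_out(deltas="-0.02 -0.021 0 0 0 0 -1;-0.02 -0.021 0 0 0 0 -1;-0.02 -0.021 0 0 0 0 -1;-0.02 -0.021 0 0 0 0 -1;-0.02 -0.021 0 0 0 0 -1;-0.02 -0.021 0 0 0 0 -1;-0.02 -0.021 0 0 0 0 -1;-0.02 -0.021 0 0 0 0 -1")

```text
time_s: 0.97
eef_pos: [0.3441, 0.3396, 0.2149]
ee_rot: [0.0, 0.224, 0.974, 0.0]
force: [-0.7, -0.0, -0.4]
opening: 1.001
```

```bash
python3 - <<'E'
from h import *
s=r.read_state(); print({k:np.round(v,4).tolist() for k,v in s.items()})
E
```

```text
{'time_s': 0.9667, 'joint_positions': [-0.957, 0.203, 0.0804, 1.9123, -0.019, 1.0266, 0.2496], 'joint_vel': [0.4456, -0.275, 0.162, 0.3621, -0.0143, -0.0909, 0.6091], 'effort': [-4.477, -44.6623, -0.4099, -30.2563, -0.129, 0.3365, -1.36], 'eef_pos': [0.3441, 0.3396, 0.2149], 'ee_rot': [0.0001, 0.2245, 0.9745, 0.0002], 'force': [-0.7174, -0.0493, -0.3916], 'ft_torque': [0.0161, -0.062, 0.0303], 'opening': 1.0011}
```

carry_out(deltas="-0.022 -0.023 0 0 0 0 -1;-0.022 -0.023 0 0 0 0 -1;-0.022 -0.023 0 0 0 0 -1;-0.022 -0.023 0 0 0 0 -1;-0.022 -0.023 0 0 0 0 -1;-0.022 -0.023 0 0 0 0 -1;-0.022 -0.023 0 0 0 0 -1;-0.022 -0.023 0 0 0 0 -1;-0.022 -0.023 0 0 0 0 -1;-0.022 -0.023 0 0 0 0 -1")

```text
time_s: 1.8
eef_pos: [0.4412, 0.0363, 0.2151]
ee_rot: [0.0, 0.224, 0.974, 0.0]
force: [0.1, 0.2, 0.5]
opening: 0.999
```

```bash
python3 - <<'E'
from h import *
s=r.read_state(); print({k:np.round(v,4).tolist() for k,v in s.items()})
E
```

```text
{'time_s': 1.8, 'joint_positions': [-0.4982, 0.1285, 0.3335, 2.0132, -0.05, 1.0068, 0.9774], 'joint_vel': [0.5897, 0.135, 0.3502, -0.1364, -0.0995, 0.0186, 0.9808], 'effort': [-4.3318, -40.1048, 0.706, -27.9466, 0.3011, 0.2558, -2.0962], 'eef_pos': [0.4412, 0.0363, 0.2151], 'ee_rot': [0.0003, 0.2245, 0.9745, 0.0002], 'force': [0.1099, 0.2191, 0.4621], 'ft_torque': [0.0373, -0.0676, 0.0327], 'opening': 0.9989}
```

carry_out(deltas="-0.022 -0.023 0 0 0 0 -1;-0.022 -0.023 0 0 0 0 -1;-0.022 -0.023 0 0 0 0 -1;-0.022 -0.023 0 0 0 0 -1;-0.022 -0.023 0 0 0 0 -1;-0.022 -0.023 0 0 0 0 -1;-0.022 -0.023 0 0 0 0 -1;-0.022 -0.023 0 0 0 0 -1;-0.022 -0.023 0 0 0 0 -1;-0.022 -0.023 0 0 0 0 -1;0 0 0 0 0 6.4 -1;0 0 0 0 0 6.4 -1;0 0 0 0 0 6.4 -1;0 0 0 0 0 6.4 -1;0 0 0 0 0 6.4 -1;0 0 0 0 0 6.4 -1;0 0 0 0 0 6.4 -1;0 0 0 0 0 6.4 -1;0 0 0 0 0 6.4 -1;0 0 0 0 0 6.4 -1")

```text
time_s: 3.47
eef_pos: [0.5383, -0.265, 0.2148]
ee_rot: [-0.0, 0.709, 0.706, 0.0]
force: [-0.6, -0.7, 0.1]
opening: 0.998
```

```bash
python3 - <<'E'
from h import *
import cv2
s=r.read_state(); print({k:np.round(v,4).tolist() for k,v in s.items()})
for n in ("scene","top"):
    cv2.imwrite(f"pics/{n}1.png",fr(n)["image"][:,:,::-1])
E
```

```text
{'time_s': 3.4667, 'joint_positions': [-0.1552, 0.4654, 0.7721, 1.6804, -0.3519, 1.1403, 0.7086], 'joint_vel': [-0.2122, 0.0872, 0.3512, 0.0155, -0.1872, 0.0478, -1.1435], 'effort': [1.6091, -57.9868, 10.1047, -29.7313, 0.3738, -0.0214, 2.401], 'eef_pos': [0.5383, -0.265, 0.2148], 'ee_rot': [-0.0, 0.7086, 0.7056, 0.0001], 'force': [-0.601, -0.6889, 0.083], 'ft_torque': [-0.0232, 0.0416, -0.0675], 'opening': 0.9982}
```

```bash
python3 - <<'E'
import cv2, numpy as np
t=cv2.imread("pics/top1.png"); s=cv2.imread("pics/scene1.png")
def crop(im,x,y,w,h,k): return cv2.convertScaleAbs(cv2.resize(im[y:y+h,x:x+w],None,fx=k,fy=k,interpolation=cv2.INTER_CUBIC),alpha=1.5)
cv2.imwrite("pics/a1.png",np.hstack([crop(t,360,160,130,150,3),crop(s,190,120,130,150,3)]))
E
```

```text
(no output)
```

View pics/a1.png

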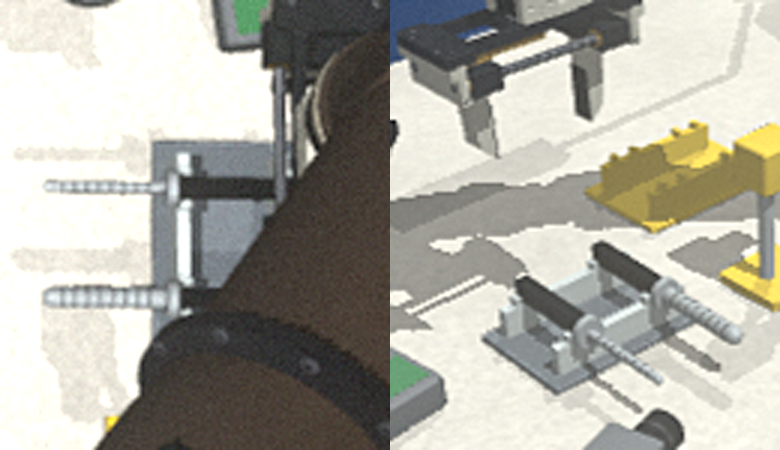

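carry_out(deltas="0 0 0.02 0 0 0 -1;0 0 0.02 0 0 0 -1;0 0 0.02 0 0 0 -1;0 0 0.02 0 0 0 -1;0 0 0.02 0 0 0 -1;0 0 0.02 0 0 0 -1;0 0 0 0 0 0 -1")

```text
time_s: 4.15
eef_pos: [0.5363, -0.2637, 0.0914]
ee_rot: [-0.003, 0.705, 0.709, -0.001]
force: [-0.8, 0.6, -0.0]
opening: 0.998
```

```bash
python3 - <<'E'
from h import *
import cv2
s=r.read_state(); print({k:np.round(v,4).tolist() for k,v in s.items()})
im=fr("scene")["image"][:,:,::-1]; cv2.imwrite("pics/scene2.png",im)
x,y,w,h=200,130,120,130
cv2.imwrite("pics/a2.png",cv2.convertScaleAbs(cv2.resize(im[y:y+h,x:x+w],None,fx=5,fy=5,interpolation=cv2.INTER_CUBIC),alpha=1.5)[:600])
E
```

```text
{'time_s': 4.15, 'joint_positions': [-0.0881, 0.5949, 0.6812, 1.8142, -0.465, 0.9045, 0.8111], 'joint_vel': [-0.0162, -0.0405, 0.0333, -0.0449, 0.0345, 0.0728, -0.0444], 'effort': [1.6477, -64.0952, 13.5605, -25.3013, -0.3931, -1.1036, 0.3614], 'eef_pos': [0.5363, -0.2637, 0.0914], 'ee_rot': [-0.0026, 0.7053, 0.7089, -0.001], 'force': [-0.7961, 0.6179, -0.0136], 'ft_torque': [-0.0727, 0.1281, 0.0196], 'opening': 0.9975}
```

View pics/a2.png

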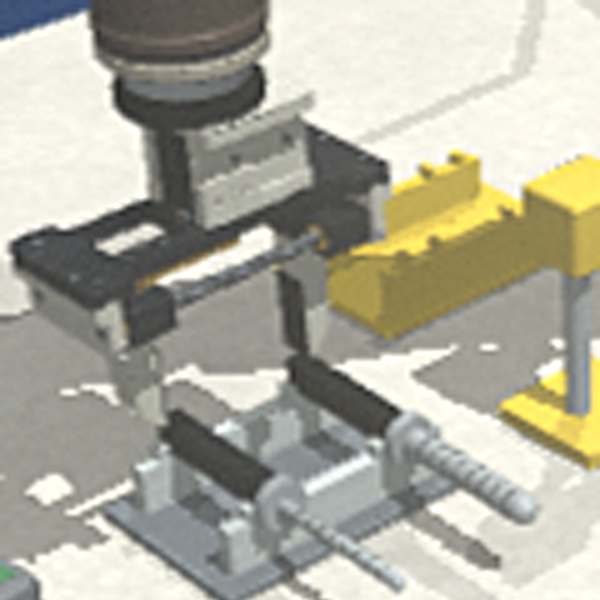

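carry_out(deltas="0 0.0015 0 0 0 0 -1;0 0 0 0 0 0 -1")

```text
time_s: 4.37
eef_pos: [0.5407, -0.2657, 0.0962]
ee_rot: [0.001, 0.706, 0.708, 0.0]
force: [0.6, -0.6, 0.4]
opening: 1.003
```

carry_out(deltas="0 -0.001 0.015 0 0 0 -1;0 0 0.015 0 0 0 -1;0 0 0.013 0 0 0 -1;0 0 0.01 0 0 0 -1;0 0 0 0 0 0 -1;0 0 0 0 0 0 -1")

```text
time_s: 4.87
eef_pos: [0.5386, -0.2653, 0.0418]
ee_rot: [-0.0, 0.707, 0.707, -0.0]
force: [-0.1, 0.4, 1.4]
opening: 1.003
```

```bash
python3 - <<'E'
from h import *
import cv2
im=fr("scene")["image"][:,:,::-1]; 
x,y,w,h=200,150,120,110
cv2.imwrite("pics/a3.png",cv2.convertScaleAbs(cv2.resize(im[y:y+h,x:x+w],None,fx=5,fy=5,interpolation=cv2.INTER_CUBIC),alpha=1.5)[:600])
E
```

```text
(no output)
```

View pics/a3.png

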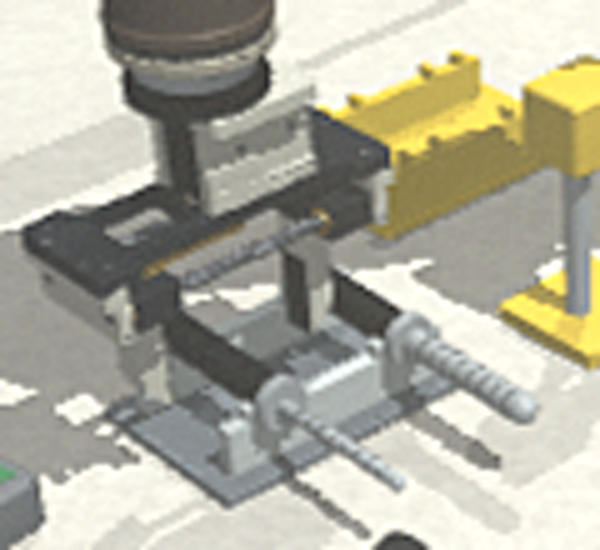

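Jaws straddle the thin gauge's handle between the bars (scene px ~243,218), clear of the thick one. I'll close now.

carry_out(deltas="0 0 0 0 0 0 0;0 0 0 0 0 0 0.5;0 0 0 0 0 0 1;0 0 0 0 0 0 1;0 0 0 0 0 0 1;0 0 0 0 0 0 1;0 0 0 0 0 0 1")

```text
time_s: 5.5
eef_pos: [0.5387, -0.2652, 0.0419]
ee_rot: [-0.0, 0.707, 0.707, 0.0]
force: [-0.0, 0.1, -0.2]
opening: 0.542
```

carry_out(deltas="0 0 0 0 0 0 1;0 0 0 0 0 0 1;0 0 0 0 0 0 1;0 0 0 0 0 0 1;0 0 0 0 0 0 1;0 0 0 0 0 0 1;0 0 0 0 0 0 1;0 0 0 0 0 0 1;0 0 0 0 0 0 1")

```text
time_s: 6.25
eef_pos: [0.5387, -0.2652, 0.0418]
ee_rot: [0.0, 0.707, 0.707, 0.0]
force: [0.9, -0.2, -0.4]
opening: 0.163
```

carry_out(deltas="0 0 0 0 0 0 1;0 0 0 0 0 0 1;0 0 -0.01 0 0 0 1;0 0 -0.02 0 0 0 1;0 0 -0.025 0 0 0 1;0 0 -0.025 0 0 0 1;0 0 -0.025 0 0 0 1;0 0 -0.025 0 0 0 1;0 0 -0.025 0 0 0 1;0 0 -0.02 0 0 0 1;0 0 0 0 0 0 1;0 0 0 0 0 0 1")

```text
time_s: 7.25
eef_pos: [0.539, -0.2655, 0.2181]
ee_rot: [0.001, 0.707, 0.707, 0.001]
force: [-0.4, -0.1, -2.8]
opening: 0.161
```

```bash
python3 - <<'E'
from h import *
import cv2
s=r.read_state(); print({k:np.round(v,4).tolist() for k,v in s.items()})
P=[]
for n,(x,y,w,h) in {"scene":(200,90,130,150),"top":(350,160,130,150)}.items():
    im=fr(n)["image"][:,:,::-1]; cv2.imwrite(f"pics/{n}4.png",im)
    P.append(cv2.convertScaleAbs(cv2.resize(im[y:y+h,x:x+w],None,fx=3,fy=3,interpolation=cv2.INTER_CUBIC),alpha=1.5))
cv2.imwrite("pics/a4.png",np.hstack(P))
E
```

```text
{'time_s': 7.25, 'joint_positions': [-0.157, 0.4629, 0.7754, 1.6759, -0.3513, 1.1453, 0.7132], 'joint_vel': [0.0053, 0.0286, -0.0224, 0.04, -0.0085, -0.0159, 0.0057], 'effort': [0.122, -59.732, 12.1769, -31.5759, 0.1211, 0.2841, -0.1048], 'eef_pos': [0.539, -0.2655, 0.2181], 'ee_rot': [0.0009, 0.7068, 0.7074, 0.0006], 'force': [-0.3905, -0.0582, -2.7701], 'ft_torque': [-0.0972, 0.1019, -0.0601], 'opening': 0.1606}
```

View pics/a4.png

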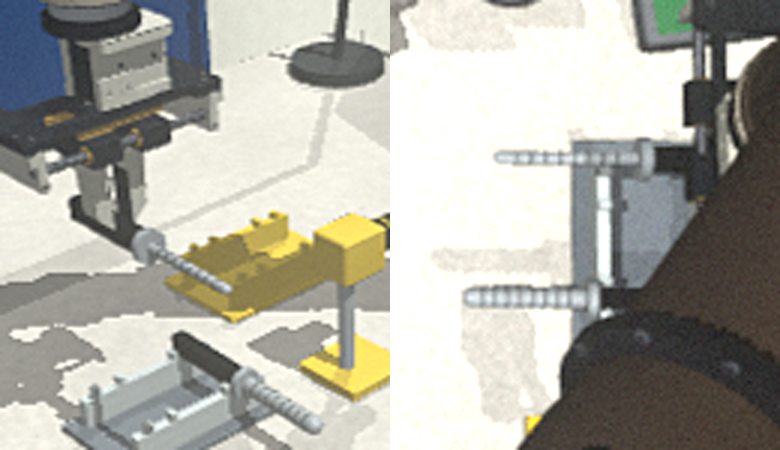

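```bash
python3 - <<'E'
import cv2, numpy as np
from h import *
np.set_printoptions(precision=4,suppress=True)
t=cv2.imread("pics/top4.png"); s=cv2.imread("pics/scene4.png")
def crop(im,x,y,w,h,k):
    c=cv2.convertScaleAbs(cv2.resize(im[y:y+h,x:x+w],None,fx=k,fy=k,interpolation=cv2.INTER_CUBIC),alpha=1.5)
    for i in range(0,w,5): cv2.putText(c,str(x+i),(i*k,10),0,.35,(0,0,255),1); c[::4,i*k]=(0,0,255)
    for i in range(0,h,5): cv2.putText(c,str(y+i),(0,i*k+5),0,.35,(0,0,255),1); c[i*k,::4]=(0,0,255)
    return c
cv2.imwrite("pics/a5.png",np.vstack([crop(s,220,150,65,45,9)[:300],crop(t,380,200,65,30,9)]))
print(proj("scene",[.539,-.1195,.223]),proj("top",[.539,-.1195,.223]))
E
```

```text
[276.821  186.9845] [385.2225 211.6853]
```

View pics/a5.png

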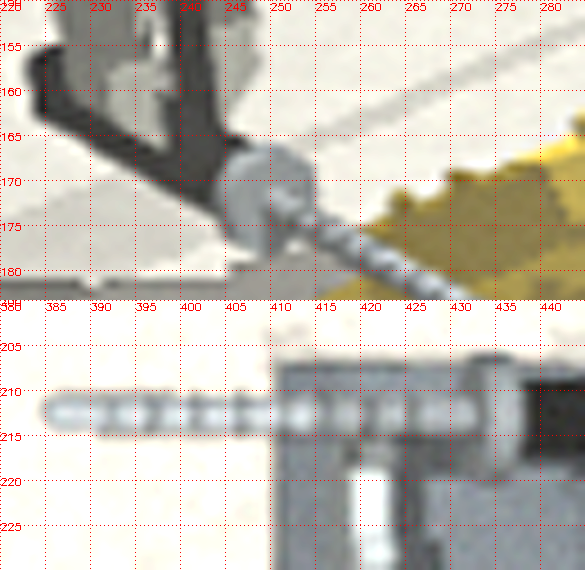

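carry_out(deltas="0.01 0.002 -0.025 0 0 0 1;0.02 0.005 -0.025 0 0 0 1;0.03 0.007 -0.025 0 0 0 1;0.03 0.007 -0.025 0 0 0 1;0.03 0.007 0 0 0 0 1;0.03 0.007 0 0 0 0 1;0.03 0.007 0 0 0 0 1;0.03 0.007 0 0 0 0 1;0.03 0.007 0 0 0 0 1;0.03 0.007 0 0 0 0 1;0.03 0.007 0 0 0 0 1;0.03 0.007 0 0 0 0 1;0.03 0.007 0 0 0 0 1;0.03 0.007 0 0 0 0 1;0.02 0.006 0 0 0 0 1;0.007 0.002 0 0 0 0 1;0 0 0 0 0 0 1")

```text
time_s: 8.87
eef_pos: [0.637, 0.1546, 0.315]
ee_rot: [-0.001, 0.705, 0.709, -0.001]
force: [0.1, -0.1, -1.0]
opening: 0.167
```

carry_out(deltas="0 0 0 0 0 -6.2 1;0 0 0 0 0 -6.2 1;0 0 0 0 0 -6.2 1;0 0 0 0 0 -6.2 1;0 0 0 0 0 -6.2 1;0 0 0 0 0 -6.2 1;0 0 0 0 0 -6.2 1;0 0 0 0 0 0 1")

```text
time_s: 9.53
eef_pos: [0.6371, 0.1492, 0.3167]
ee_rot: [-0.0, 0.394, 0.919, -0.001]
force: [-0.1, -0.1, -0.9]
opening: 0.165
```

```bash
python3 - <<'E'
from h import *
s=r.read_state(); print({k:np.round(v,4).tolist() for k,v in s.items()})
E
```

```text
{'time_s': 9.5333, 'joint_positions': [-0.6588, 0.4564, 0.5565, 1.3633, -0.2381, 1.3891, 0.655], 'joint_vel': [-0.0182, 0.0057, 0.0266, -0.0028, -0.0243, 0.0031, -0.1877], 'effort': [-0.265, -65.7764, 7.815, -33.7139, 0.1432, 0.0435, 2.2643], 'eef_pos': [0.6371, 0.1492, 0.3167], 'ee_rot': [-0.0, 0.3941, 0.9191, -0.0005], 'force': [-0.073, -0.1335, -0.8563], 'ft_torque': [-0.0406, -0.0288, -0.014], 'opening': 0.1649}
```

carry_out(deltas="0 0 0 0 -5 0 1;0 0 0 0 -6 0 1;0 0 0 0 -6 0 1;0 0 0 0 -6 0 1;0 0 0 0 -6 0 1;0 0 0 0 -6 0 1;0 0 0 0 0 0 1")

```text
time_s: 10.12
eef_pos: [0.6341, 0.1568, 0.3137]
ee_rot: [0.277, 0.374, 0.877, -0.12]
force: [-0.9, 2.4, -2.6]
opening: 0.161
```

```bash
cat >> h.py <<'E'
from scipy.spatial.transform import Rotation as Ro
M=np.array([.5243,.2344,.100]); AZ=np.radians(-46.6); P=np.radians(35)
d=np.array([np.cos(P)*np.cos(AZ),np.cos(P)*np.sin(AZ),np.sin(P)])
xt=-d; yt=np.array([-np.sin(AZ),np.cos(AZ),0]); RT=np.c_[xt,yt,np.cross(xt,yt)]
TT=np.array([.147,0,-.005])
def st():
    s=r.read_state(); q=s["ee_rot"]; return s,np.array(s["eef_pos"]),Ro.from_quat([q[1],q[2],q[3],q[0]])
def delta(tip,Rt,tt=TT):
    s,p,R=st(); 
    tgt=np.asarray(tip)-Rt@tt
    print("TCP",p.round(4),"target",tgt.round(4))
    print("rotvec tool deg",np.degrees((R.inv()*Ro.from_matrix(Rt)).as_rotvec()).round(2),"shift in current tool",(R.inv().apply(tgt-p)).round(4), "in target tool",(Rt.T@(tgt-p)).round(4))
    print("force",np.round(s["force"],2),"torq",np.round(s["ft_torque"],3),"q",np.round(s["joint_positions"],3),"open",s["opening"],"tipnow",(p+R.apply(tt)).round(4),"t",s["time_s"])
E
python3 - <<'E'
from h import *
delta(M+.05*d,RT)
E
```

```text
TCP [0.6341 0.1568 0.3137] target [0.6371 0.1151 0.2089]
rotvec tool deg [0.09 0.11 0.41] shift in current tool [ 0.034  -0.0264  0.1043] in target tool [ 0.0336 -0.0265  0.1044]
force [-0.9   2.4  -2.63] torq [0.79  0.788 0.026] q [-1.204  0.387  0.748  1.695  0.391  1.031  0.068] open 0.16103179787837746 tipnow [0.5488 0.2455 0.2332] t 10.1167
```

carry_out(deltas="0 -0.009 0.01 0 0 0.4 1;0 -0.009 0.018 0 0 0 1;0.004 -0.008 0.02 0 0 0 1;0.01 0 0.02 0 0 0 1;0.01 0 0.02 0 0 0 1;0.01 0 0.016 0 0 0 1;0 0 0 0 0 0 1;0 0 0 0 0 0 1")

```text
time_s: 10.78
eef_pos: [0.6405, 0.1087, 0.2123]
ee_rot: [0.276, 0.382, 0.874, -0.119]
force: [0.7, -0.1, -1.3]
opening: 0.162
```

```bash
python3 - <<'E'
from h import *
import cv2
delta(M+.05*d,RT)
print("pred tip",proj("scene",M+.05*d),proj("top",M+.05*d),"collar",proj("scene",M+.15*d),proj("top",M+.15*d))
def crop(im,x,y,w,h,k):
    c=cv2.convertScaleAbs(cv2.resize(im[y:y+h,x:x+w],None,fx=k,fy=k,interpolation=cv2.INTER_CUBIC),alpha=1.4)
    for i in range(0,w,10): cv2.putText(c,str(x+i),(i*k,10),0,.35,(0,0,255),1); c[::4,i*k]=(0,0,255)
    for i in range(0,h,10): cv2.putText(c,str(y+i),(0,i*k+5),0,.35,(0,0,255),1); c[i*k,::4]=(0,0,255)
    return c
for n in ("scene","top"): cv2.imwrite(f"pics/{n}5.png",fr(n)["image"][:,:,::-1])
cv2.imwrite("pics/b1.png",crop(cv2.imread("pics/scene5.png"),330,220,120,100,6))
cv2.imwrite("pics/b2.png",crop(cv2.imread("pics/top5.png"),190,170,110,95,6))
E
```

```text
TCP [0.6405 0.1087 0.2123] target [0.6371 0.1151 0.2089]
rotvec tool deg [-0.17 -0.05 -0.57] shift in current tool [ 0.0076  0.0019 -0.0012] in target tool [ 0.0076  0.0019 -0.0012]
force [ 0.73 -0.07 -1.32] torq [0.553 0.53  0.008] q [-1.122  0.473  0.744  1.867  0.391  0.768  0.018] open 0.16212503553476257 tipnow [0.5568 0.1993 0.1322] t 10.7833
pred tip [377.02346287 286.20146724] [235.9815997  211.48144063] collar [337.45776775 263.73895835] [259.86401125 181.87741701]
```

View pics/b1.png

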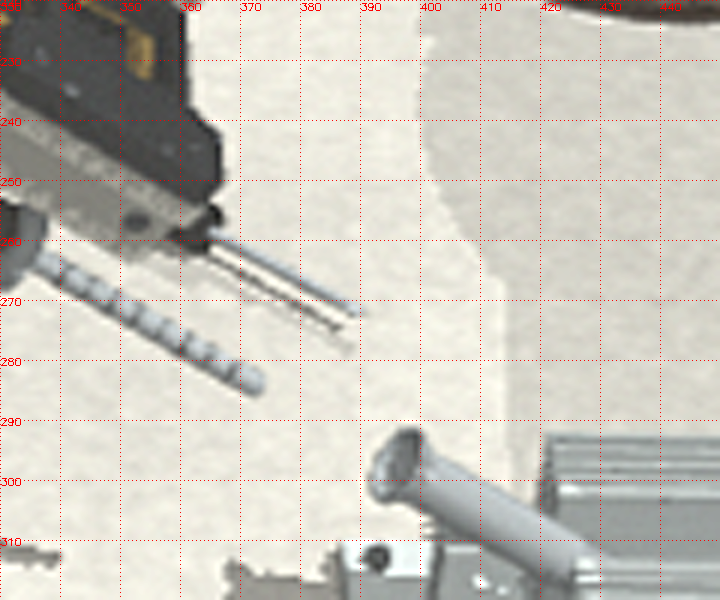

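View pics/b2.png

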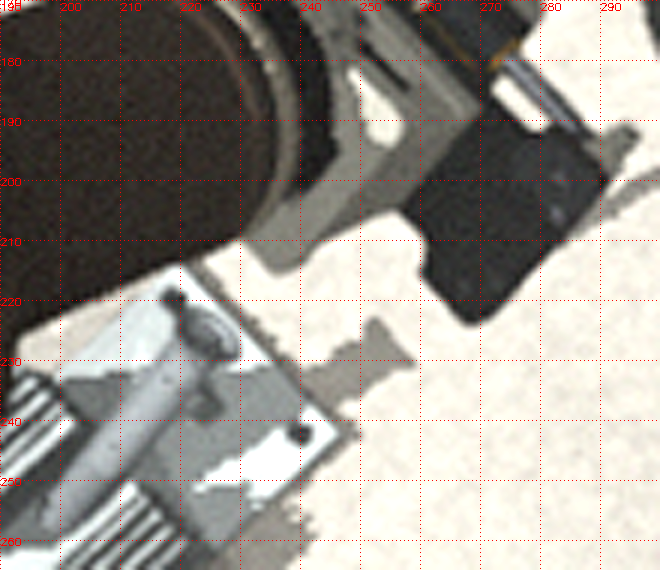

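```bash
python3 - <<'E'
from h import *
import cv2
s,p,R=st()
tip=p+R.apply(TT); ax=R.apply([1,0,0])
print("pred rod line",proj("scene",tip),proj("scene",tip-.1*ax))
print("axis az/pitch",np.degrees(np.arctan2(ax[1],ax[0])),np.degrees(np.arcsin(-ax[2])), "y tilt",R.apply([0,1,0]))
im=cv2.imread("pics/scene5.png"); x,y,w,h=325,245,110,75
g=cv2.resize(cv2.cvtColor(im,cv2.COLOR_BGR2GRAY)[y:y+h,x:x+w],None,fx=4,fy=4,interpolation=cv2.INTER_CUBIC)
for l in cv2.createLineSegmentDetector(0).detect(g)[0].reshape(-1,4):
    if np.hypot(l[0]-l[2],l[1]-l[3])<30: continue
    q=(l+.5)/4-.5+np.array([x,y,x,y]); sl=(q[3]-q[1])/(q[2]-q[0])
    if .4<sl<.8: print(q.round(1),sl.round(3), "y@395.8",(q[1]+sl*(395.8-q[0])).round(1))
# tube silhouettes predicted
for k in (.02,.11):
    for sgn in (1,-1):
        c,_=ray("scene",(400,300)); X=M-k*d; n=np.cross(d,X-c); n/=np.linalg.norm(n); print(k,sgn,proj("scene",X+sgn*.0105*n).round(1),proj("top",X).round(1))
E
```

```text
pred rod line [374.00349177 284.74524734] [334.17043349 261.82937982]
axis az/pitch 132.71659052076677 34.98836838196109 y tilt [0.73179019 0.68150247 0.00612364]
[371.7 286.3 334.3 264.8] 0.574 y@395.8 300.1
[365.1 261.8 387.3 274. ] 0.552 y@395.8 278.7
[377.1 270.1 363.4 262.6] 0.541 y@395.8 280.1
[388.  272.4 365.9 260.4] 0.54 y@395.8 276.6
[364.  257.9 387.6 270. ] 0.51 y@395.8 274.2
[351.2 263.8 338.3 256.2] 0.588 y@395.8 290.0
[416.9 314.7 409.1 310.5] 0.542 y@395.8 303.3
[431.6 312.6 417.9 304. ] 0.628 y@395.8 290.1
[358.4 252.  346.1 245. ] 0.568 y@395.8 273.2
[402.6 294.9 417.  303.1] 0.567 y@395.8 291.0
[409.9 308.6 419.  313.9] 0.578 y@395.8 300.5
0.02 1 [400.6 305.4] [220.5 230.6]
0.02 -1 [405.6 296.6] [220.5 230.6]
0.11 1 [432.4 323.3] [202.1 253.5]
0.11 -1 [437.2 314.8] [202.1 253.5]
```

carry_out(deltas="0 0.002 -0.001 0 0 -0.6 1;0.007 0 0 0 0 0 1;0 0 0 0 0 0 1;0 0 0 0 0 0 1;0 0 0 0 0 0 1")

```text
time_s: 11.4
eef_pos: [0.6373, 0.1174, 0.2088]
ee_rot: [0.276, 0.375, 0.877, -0.119]
force: [0.2, 0.0, -1.0]
opening: 0.165
```

```bash
python3 - <<'E'
from h import *
delta(M+.05*d,RT)
E
```

```text
TCP [0.6373 0.1174 0.2088] target [0.6371 0.1151 0.2089]
rotvec tool deg [ 0.04 -0.    0.28] shift in current tool [-0.0013 -0.0018  0.0008] in target tool [-0.0013 -0.0017  0.0008]
force [ 0.18  0.03 -0.95] torq [0.542 0.577 0.076] q [-1.135  0.477  0.74   1.871  0.395  0.767  0.013] open 0.16490939341041055 tipnow [0.5521 0.2065 0.1286] t 11.4
```

carry_out(deltas="0 -0.0015 0.0005 0 0 0.2 1;0.012 0 0 0 0 0 1;0.012 0 0 0 0 0 1;0.012 0 0 0 0 0 1;0.008 0 0 0 0 0 1;0 0 0 0 0 0 1;0 0 0 0 0 0 1")

```text
time_s: 11.98
eef_pos: [0.6114, 0.1428, 0.1828]
ee_rot: [0.276, 0.376, 0.876, -0.119]
force: [-0.6, -1.0, -0.6]
opening: 0.165
```

```bash
python3 - <<'E'
from h import *
import cv2
delta(M+.005*d,RT)
im=fr("scene")["image"][:,:,::-1]; x,y,w,h=345,245,90,75
cv2.imwrite("pics/b3.png",cv2.convertScaleAbs(cv2.resize(im[y:y+h,x:x+w],None,fx=8,fy=8,interpolation=cv2.INTER_CUBIC),alpha=1.4))
E
```

```text
TCP [0.6114 0.1428 0.1828] target [0.6118 0.1418 0.1831]
rotvec tool deg [0.03 0.01 0.16] shift in current tool [-0.001  -0.0003  0.0003] in target tool [-0.001  -0.0003  0.0003]
force [-0.63 -0.99 -0.58] torq [ 0.561  0.629 -0.007] q [-1.202  0.502  0.743  1.919  0.398  0.74  -0.07 ] open 0.16470989806023137 tipnow [0.5264 0.2321 0.1025] t 11.9833
```

View pics/b3.png

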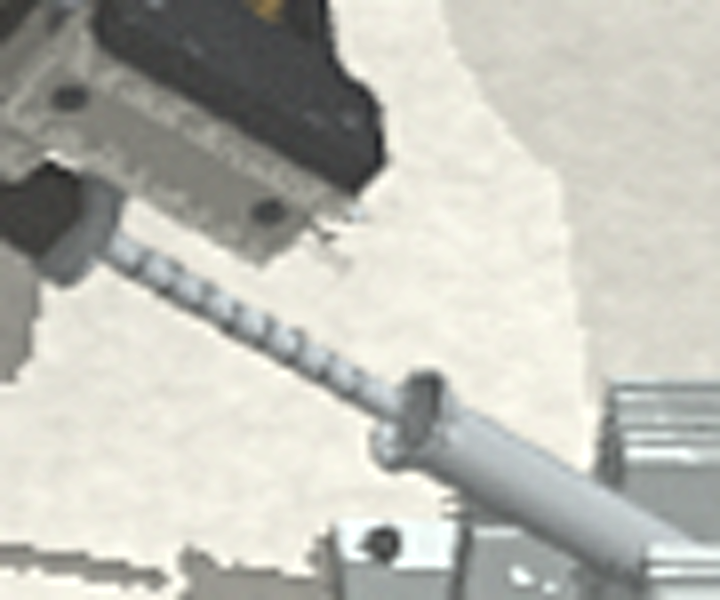

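carry_out(deltas="0.006 0 0 0 0 0 1;0.006 0 0 0 0 0 1;0.006 0 0 0 0 0 1;0 0 0 0 0 0 1")

```text
time_s: 12.37
eef_pos: [0.6007, 0.1539, 0.1719]
ee_rot: [0.276, 0.376, 0.877, -0.119]
force: [-0.0, 0.8, -1.1]
opening: 0.166
```

```bash
python3 - <<'E'
from h import *
delta(M-.013*d,RT)
E
```

```text
TCP [0.6007 0.1539 0.1719] target [0.6017 0.1526 0.1728]
rotvec tool deg [ 0.03 -0.04  0.13] shift in current tool [-0.0018 -0.0002  0.0002] in target tool [-0.0018 -0.0002  0.0002]
force [-0.01  0.83 -1.09] torq [ 0.603  0.605 -0.017] q [-1.228  0.515  0.741  1.936  0.395  0.73  -0.102] open 0.16620762324233956 tipnow [0.5157 0.2433 0.0918] t 12.3667
```

No contact force, so I'll continue down.

carry_out(deltas="0.008 0 0 0 0 0 1;0.01 0 0 0 0 0 1;0.01 0 0 0 0 0 1;0 0 0 0 0 0 1")

```text
time_s: 12.7
eef_pos: [0.5841, 0.1715, 0.155]
ee_rot: [0.276, 0.375, 0.877, -0.119]
force: [-0.6, 0.1, -1.8]
opening: 0.165
```

```bash
python3 - <<'E'
from h import *
delta(M-.041*d,RT)
E
```

```text
TCP [0.5841 0.1715 0.155 ] target [0.5859 0.1692 0.1567]
rotvec tool deg [ 0.03 -0.06  0.24] shift in current tool [-0.0033 -0.0003  0.0003] in target tool [-0.0033 -0.0003  0.0003]
force [-0.63  0.09 -1.79] torq [ 0.652  0.599 -0.   ] q [-1.268  0.537  0.737  1.958  0.39   0.716 -0.149] open 0.1650054419912799 tipnow [0.4989 0.2607 0.0749] t 12.7
```

carry_out(deltas="0.008 0 0 0 0 0.1 1;0.01 0 0 0 0 0 1;0.01 0 0 0 0 0 1;0.01 0 0 0 0 0 1;0 0 0 0 0 0 1")

```text
time_s: 13.12
eef_pos: [0.5628, 0.1941, 0.1333]
ee_rot: [0.276, 0.376, 0.877, -0.119]
force: [0.2, 0.1, -0.9]
opening: 0.166
```

```bash
python3 - <<'E'
from h import *
import cv2
delta(M-.08*d,RT)
im=fr("scene")["image"][:,:,::-1]; x,y,w,h=345,245,90,75
cv2.imwrite("pics/b4.png",cv2.convertScaleAbs(cv2.resize(im[y:y+h,x:x+w],None,fx=8,fy=8,interpolation=cv2.INTER_CUBIC),alpha=1.4))
E
```

```text
TCP [0.5628 0.1941 0.1333] target [0.564  0.1924 0.1343]
rotvec tool deg [ 0.04 -0.05  0.13] shift in current tool [-0.0022 -0.0003  0.0003] in target tool [-0.0022 -0.0003  0.0003]
force [ 0.19  0.08 -0.89] torq [0.582 0.599 0.001] q [-1.318  0.569  0.731  1.982  0.378  0.699 -0.209] open 0.16568855226380214 tipnow [0.4778 0.2835 0.0532] t 13.1167
```

View pics/b4.png

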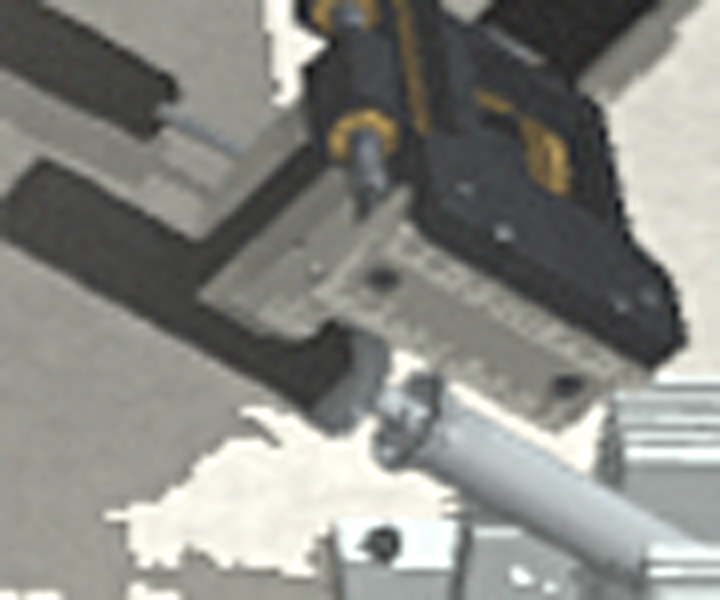

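carry_out(deltas="0.005 0 0 0 0 0 1;0.005 0 0 0 0 0 1;0.003 0 0 0 0 0 1;0 0 0 0 0 0 1")

```text
time_s: 13.5
eef_pos: [0.5568, 0.2002, 0.1272]
ee_rot: [0.276, 0.377, 0.876, -0.119]
force: [-0.4, 0.8, -0.7]
opening: 0.164
```

carry_out(deltas="0.0015 0 0 0 0 0 1;0.0015 0 0 0 0 0 1;0 0 0 0 0 0 1")

```text
time_s: 13.75
eef_pos: [0.5555, 0.2016, 0.1258]
ee_rot: [0.276, 0.378, 0.876, -0.119]
force: [0.4, -0.3, -1.0]
opening: 0.165
```

carry_out(deltas="0.0015 0 0 0 0 0 1;0.0015 0 0 0 0 0 1;0 0 0 0 0 0 1")

```text
time_s: 14.0
eef_pos: [0.5537, 0.2035, 0.124]
ee_rot: [0.276, 0.377, 0.876, -0.119]
force: [-0.8, 0.1, -1.9]
opening: 0.165
```

```bash
python3 - <<'E'
from h import *
import cv2
delta(M-.1*d,RT)
im=fr("scene")["image"][:,:,::-1]; x,y,w,h=365,265,70,55
cv2.imwrite("pics/b5.png",cv2.convertScaleAbs(cv2.resize(im[y:y+h,x:x+w],None,fx=10,fy=10,interpolation=cv2.INTER_CUBIC),alpha=1.4))
E
```

```text
TCP [0.5537 0.2035 0.124 ] target [0.5527 0.2043 0.1229]
rotvec tool deg [ 0.03 -0.01 -0.04] shift in current tool [ 0.0017 -0.0001  0.0002] in target tool [ 0.0017 -0.0001  0.0002]
force [-0.76  0.13 -1.91] torq [0.667 0.587 0.014] q [-1.34   0.585  0.728  1.99   0.371  0.692 -0.237] open 0.16453534009033466 tipnow [0.469  0.2932 0.0438] t 14.0
```

View pics/b5.png

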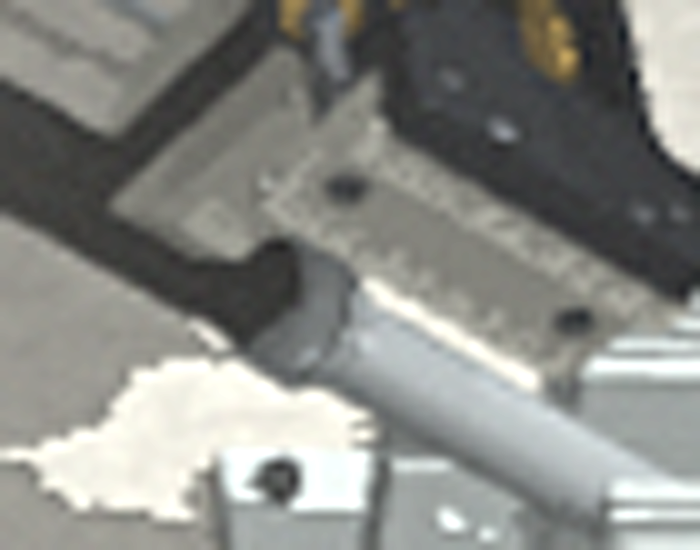

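carry_out(deltas="0.001 0 0 0 0 0 1;0.001 0 0 0 0 0 1;0 0 0 0 0 0 1")

```text
time_s: 14.3
eef_pos: [0.5527, 0.2046, 0.1229]
ee_rot: [0.276, 0.378, 0.876, -0.119]
force: [0.2, -0.1, -1.8]
opening: 0.16
```

carry_out(deltas="0.001 0 0 0 0 0 1;0.001 0 0 0 0 0 1;0 0 0 0 0 0 1")

```text
time_s: 14.55
eef_pos: [0.5526, 0.2048, 0.1228]
ee_rot: [0.277, 0.378, 0.875, -0.119]
force: [3.9, -2.7, 3.3]
opening: 0.162
```

carry_out(deltas="0.001 0 0 0 0 0 1;0 0 0 0 0 0 1;0 0 0 0 0 0 1")

```text
time_s: 14.8
eef_pos: [0.5526, 0.2049, 0.1227]
ee_rot: [0.278, 0.378, 0.875, -0.119]
force: [4.6, -4.2, 7.0]
opening: 0.165
```

```bash
python3 - <<'E'
from h import *
import cv2
delta(M-.1*d,RT)
im=fr("scene")["image"][:,:,::-1]; x,y,w,h=365,265,70,55
cv2.imwrite("pics/b6.png",cv2.convertScaleAbs(cv2.resize(im[y:y+h,x:x+w],None,fx=10,fy=10,interpolation=cv2.INTER_CUBIC),alpha=1.4))
E
```

```text
TCP [0.5526 0.2049 0.1227] target [0.5527 0.2043 0.1229]
rotvec tool deg [ 0.03  0.14 -0.16] shift in current tool [-0.0005 -0.0003  0.0001] in target tool [-0.0005 -0.0003  0.0001]
force [ 4.65 -4.23  6.98] torq [-0.998 -1.086  0.126] q [-1.345  0.589  0.73   1.991  0.371  0.691 -0.244] open 0.16488599275409382 tipnow [0.4684 0.2947 0.0422] t 14.8
```

View pics/b6.png

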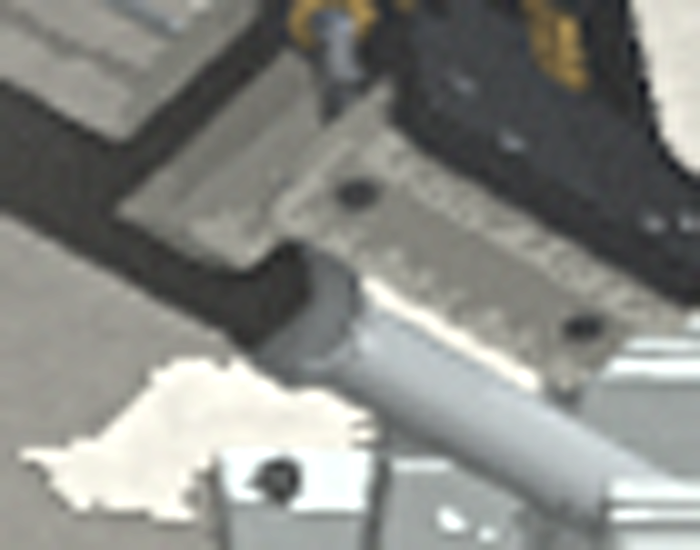

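Collar sits on the rim, with about 9 N along the axis and no further travel. I'll draw it out now.

carry_out(deltas="-0.004 0 0 0 0 0 1;-0.008 0 0 0 0 0 1;-0.012 0 0 0 0 0 1;-0.012 0 0 0 0 0 1;-0.012 0 0 0 0 0 1;-0.012 0 0 0 0 0 1;-0.012 0 0 0 0 0 1;-0.012 0 0 0 0 0 1;-0.012 0 0 0 0 0 1;-0.012 0 0 0 0 0 1;-0.012 0 0 0 0 0 1;-0.012 0 0 0 0 0 1;-0.012 0 0 0 0 0 1;0 0 0 0 0 0 1")

```text
time_s: 16.02
eef_pos: [0.6338, 0.118, 0.206]
ee_rot: [0.277, 0.379, 0.875, -0.118]
force: [0.4, 0.1, -0.6]
opening: 0.168
```

```bash
python3 - <<'E'
from h import *
import cv2
delta(M+.05*d,RT)
im=fr("scene")["image"][:,:,::-1]; x,y,w,h=310,230,120,85
cv2.imwrite("pics/b7.png",cv2.convertScaleAbs(cv2.resize(im[y:y+h,x:x+w],None,fx=6,fy=6,interpolation=cv2.INTER_CUBIC),alpha=1.4))
E
```

```text
TCP [0.6338 0.118  0.206 ] target [0.6371 0.1151 0.2089]
rotvec tool deg [ 0.03  0.08 -0.26] shift in current tool [-0.0053  0.0005  0.0001] in target tool [-0.0053  0.0004  0.0001]
force [ 0.36  0.07 -0.59] torq [0.565 0.592 0.013] q [-1.144  0.478  0.744  1.881  0.398  0.76  -0.006] open 0.1680315901015178 tipnow [0.5496 0.2079 0.1256] t 16.0167
```

View pics/b7.png

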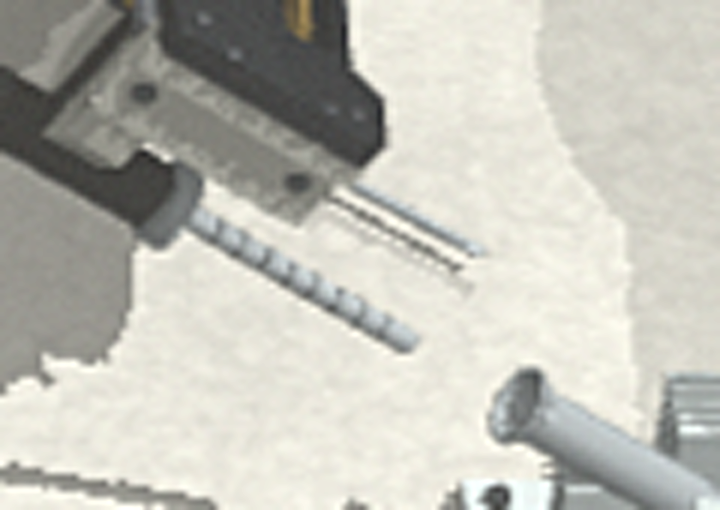

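carry_out(deltas="-0.014 0 -0.02 0 0 0 1;-0.014 0 -0.02 0 0 0 1;-0.014 0 -0.02 0 0 0 1;-0.014 0 -0.02 0 0 0 1;-0.014 0 -0.02 0 0 0 1;0 0 0 0 6 0 1;0 0 0 0 6 0 1;0 0 0 0 6 0 1;0 0 0 0 6 0 1;0 0 0 0 6 0 1;0 0 0 0 5 0 1;0 0 0 0 0 0 1")

```text
time_s: 17.07
eef_pos: [0.6331, 0.1157, 0.3254]
ee_rot: [-0.001, 0.399, 0.917, 0.0]
force: [-1.4, -1.7, -1.0]
opening: 0.163
```

```bash
python3 - <<'E'
from h import *
import cv2
np.set_printoptions(precision=4,suppress=True)
s,p,R=st(); print(p,R.as_matrix().round(3).tolist(),s["joint_positions"])
for n,(x,y,w,h) in {"top":(283,118,60,70),"scene":(238,248,65,95)}.items():
    g=cv2.cvtColor(cv2.imread(f"pics/{n}0.png"),cv2.COLOR_BGR2GRAY)[y:y+h,x:x+w]
    g=cv2.convertScaleAbs(cv2.resize(g,None,fx=4,fy=4,interpolation=cv2.INTER_CUBIC),alpha=1.6)
    cv2.imwrite(f"pics/l_{n}.png",cv2.convertScaleAbs(cv2.resize(g,None,fx=2 if n=="top" else 1.5,fy=2 if n=="top" else 1.5),alpha=1.6))
    for l in cv2.createLineSegmentDetector(0).detect(g)[0].reshape(-1,4):
        if np.hypot(l[0]-l[2],l[1]-l[3])<32: continue
        q=(l+.5)/4-.5+np.array([x,y,x,y])
        o=[]
        for z in (.012,.163):
            a,b=onz(n,q[:2],z),onz(n,q[2:],z); e=b-a; o+= [np.degrees(np.arctan2(e[1],e[0]))%180,a[:2].round(4).tolist(),b[:2].round(4).tolist()]
        print(n,q.round(1),[ (round(k,1) if isinstance(k,float) else k) for k in o])
E
```

```text
[0.6331 0.1157 0.3254] [[-0.682, 0.732, -0.002], [0.732, 0.682, 0.002], [0.003, -0.001, -1.0]] [-0.641   0.4388  0.5985  1.3779 -0.2472  1.4012  0.705 ]
top [331.7 170.8 299.8 180.4] [np.float64(107.2), [0.6729, -0.0168], [0.648, 0.0637], np.float64(107.2), [0.6386, -0.0108], [0.6169, 0.0597]]
top [299.6 180.1 290.  149. ] [np.float64(17.0), [0.6488, 0.0643], [0.7285, 0.0887], np.float64(17.0), [0.6175, 0.0602], [0.6874, 0.0816]]
top [316.3 129.2 319.8 140.8] [np.float64(16.3), [0.7802, 0.022], [0.7501, 0.0133], np.float64(16.3), [0.7326, 0.0232], [0.7063, 0.0155]]
top [300.8 131.3 312.9 127.9] [np.float64(106.4), [0.7745, 0.0615], [0.7835, 0.0308], np.float64(106.4), [0.7276, 0.0578], [0.7356, 0.0309]]
top [290.3 149.6 298.7 147.3] [np.float64(105.8), [0.7271, 0.0879], [0.7331, 0.0667], np.float64(105.8), [0.6861, 0.0809], [0.6914, 0.0624]]
top [298.7 146.7 295.2 133.7] [np.float64(15.0), [0.7346, 0.0666], [0.7683, 0.0757], np.float64(15.0), [0.6927, 0.0623], [0.7223, 0.0702]]
top [327.6 160.  330.8 169.7] [np.float64(17.8), [0.7005, -0.0066], [0.6757, -0.0146], np.float64(17.8), [0
[... 3173 characters left out ...]
2.3 324.7 270.4 306.2] [np.float64(54.7), [0.7088, 0.0465], [0.6752, -0.0009], np.float64(54.7), [0.7907, 0.1619], [0.7639, 0.1241]]
scene [249.6 275.7 267.  282.2] [np.float64(107.6), [0.6442, -0.1203], [0.6285, -0.0711], np.float64(107.6), [0.7392, 0.0291], [0.7268, 0.0683]]
scene [247.8 327.1 272.  338. ] [np.float64(106.2), [0.7515, 0.0141], [0.7336, 0.0757], np.float64(106.2), [0.8246, 0.1361], [0.8104, 0.1851]]
scene [276.9 339.4 282.5 332.8] [np.float64(15.8), [0.7288, 0.086], [0.7082, 0.0802], np.float64(15.8), [0.8066, 0.1933], [0.7902, 0.1887]]
scene [264.7 316.7 266.3 324.8] [np.float64(59.3), [0.7055, 0.0156], [0.7183, 0.0373], np.float64(59.3), [0.788, 0.1373], [0.7983, 0.1546]]
```

View pics/l_top.png

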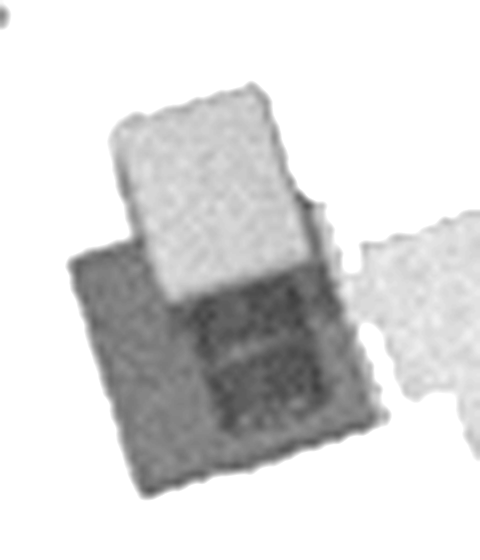

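View pics/l_scene.png

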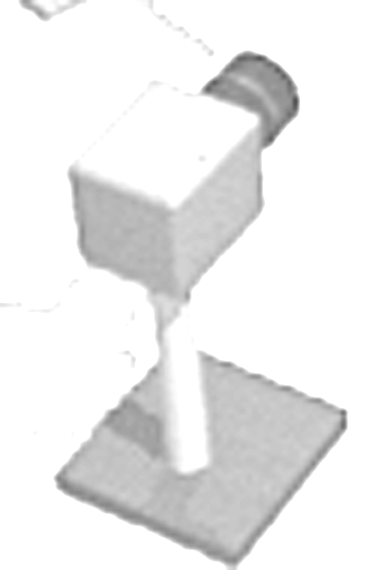

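carry_out(deltas="0 0 0 0 0 6.5 1;0 0 0 0 0 6.5 1;0 0 0 0 0 6.5 1;0 0 0 0 0 6.5 1;-0.012 -0.004 0 0 0 0 1;-0.023 -0.008 0 0 0 0 1;-0.023 -0.008 0 0 0 0 1;-0.023 -0.008 0 0 0 0 1;-0.023 -0.008 0 0 0 0 1;-0.023 -0.008 0 0 0 0 1;-0.023 -0.008 0 0 0 0 1;-0.023 -0.008 0 0 0 0 1;-0.023 -0.008 0 0 0 0 1;-0.023 -0.008 0 0 0 0 1;-0.023 -0.008 0 0 0 0 1;0 0 0.02 0 0 0 1;0 0 0.03 0 0 0 1;0 0 0.03 0 0 0 1;0 0 0.02 0 0 0 1;0 0 0 0 0 0 1")

```text
time_s: 18.83
eef_pos: [0.6212, -0.1336, 0.2212]
ee_rot: [-0.003, 0.59, 0.808, -0.001]
force: [-0.7, 0.0, -2.0]
opening: 0.171
```

```bash
cat >> h.py <<'E'
a=np.radians(107.0); gx=np.array([np.cos(a),np.sin(a),0]); RF=np.c_[gx,[np.sin(a),-np.cos(a),0],[0,0,-1.]]
FO=np.array([.582,.0006,.14])
E
python3 - <<'E'
from h import *
delta(FO,RF)
E
```

```text
TCP [ 0.6212 -0.1336  0.2212] target [ 0.625 -0.14   0.135]
rotvec tool deg [-0.33 -0.18  0.71] shift in current tool [-0.0075  0.0022  0.0862] in target tool [-0.0072  0.0018  0.0862]
force [-0.75  0.03 -2.01] torq [ 0.006  0.106 -0.042] q [-0.323  0.512  0.701  1.57  -0.346  1.194  0.754] open 0.17122509104710537 tipnow [0.5765 0.0065 0.2267] t 18.8333
```

carry_out(deltas="-0.007 0.002 0.015 0 0 0.7 1;0 0 0.02 0 0 0 1;0 0 0.02 0 0 0 1;0 0 0.02 0 0 0 1;0 0 0.01 0 0 0 1;0 0 0 0 0 0 1;0 0 0 0 0 0 1;0 0 0 0 0 0 1;0 0 0 0 0 0 1")

```text
time_s: 19.58
eef_pos: [0.6291, -0.142, 0.1423]
ee_rot: [0.001, 0.597, 0.802, 0.001]
force: [0.3, 0.8, -1.3]
opening: 0.163
```

```bash
python3 - <<'E'
from h import *
import cv2
delta(FO,RF)
print(proj("scene",FO),proj("top",FO))
def crop(im,x,y,w,h,k):
    c=cv2.convertScaleAbs(cv2.resize(im[y:y+h,x:x+w],None,fx=k,fy=k,interpolation=cv2.INTER_CUBIC),alpha=1.4)
    for i in range(0,w,10): cv2.putText(c,str(x+i),(i*k,10),0,.35,(0,0,255),1); c[::4,i*k]=(0,0,255)
    for i in range(0,h,10): cv2.putText(c,str(y+i),(0,i*k+5),0,.35,(0,0,255),1); c[i*k,::4]=(0,0,255)
    return c
for n in ("scene","top"): cv2.imwrite(f"pics/{n}6.png",fr(n)["image"][:,:,::-1])
cv2.imwrite("pics/f1.png",crop(cv2.imread("pics/scene6.png"),190,170,130,100,6))
cv2.imwrite("pics/f2.png",crop(cv2.imread("pics/top6.png"),280,120,130,90,6))
E
```

```text
TCP [ 0.6291 -0.142   0.1423] target [ 0.625 -0.14   0.135]
rotvec tool deg [ 0.18  0.04 -0.31] shift in current tool [ 0.0031 -0.0034  0.0073] in target tool [ 0.0031 -0.0033  0.0073]
force [ 0.29  0.75 -1.34] torq [-0.082  0.019  0.006] q [-0.283  0.593  0.662  1.649 -0.411  1.04   0.798] open 0.1629275972066022 tipnow [ 0.5869 -0.0012  0.1472] t 19.5833
[298.93432493 245.08200528] [326.32717588 197.83903763]
```

View pics/f1.png

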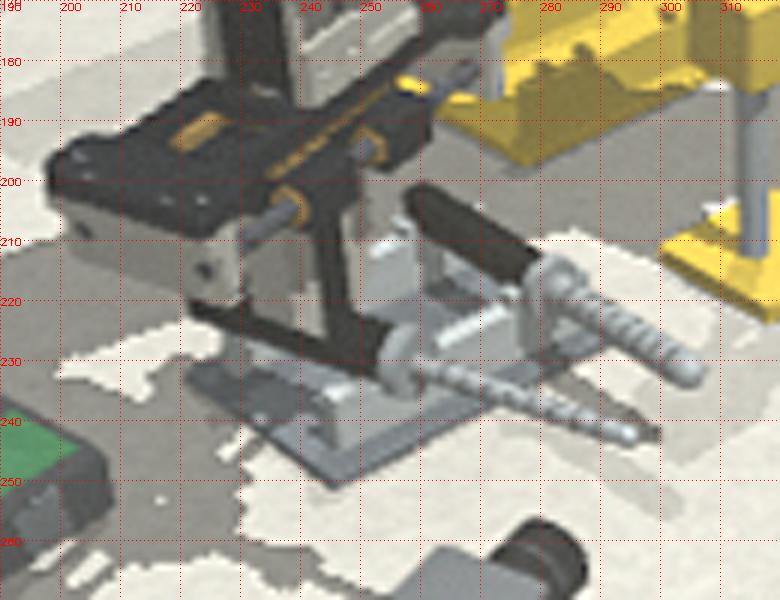

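View pics/f2.png

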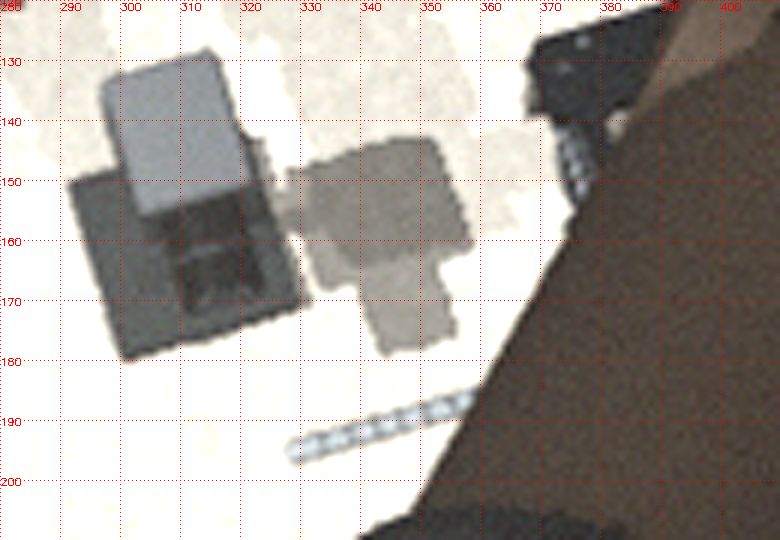

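carry_out(deltas="0.002 -0.0025 0.006 0 0 -0.2 1;0 0 0 0 0 0 1;0 0 0 0 0 0 1;0 0 0 0 0 0 1;0 0 0 0 0 0 1;0 0 0 0 0 0 1")

```text
time_s: 20.18
eef_pos: [0.6252, -0.1404, 0.1349]
ee_rot: [0.0, 0.596, 0.803, 0.001]
force: [-0.2, 0.4, -1.6]
opening: 0.161
```

```bash
python3 - <<'E'
from h import *
delta(FO,RF)
E
```

```text
TCP [ 0.6252 -0.1404  0.1349] target [ 0.625 -0.14   0.135]
rotvec tool deg [ 0.06 -0.02 -0.13] shift in current tool [ 0.0005 -0.0001 -0.0001] in target tool [ 0.0005 -0.0001 -0.0001]
force [-0.15  0.37 -1.57] torq [-0.058  0.046 -0.031] q [-0.284  0.595  0.658  1.665 -0.414  1.024  0.804] open 0.16131481439788892 tipnow [5.826e-01 2.000e-04 1.399e-01] t 20.1833
```

carry_out(deltas="0 0 0 0 0 0 1;0 0 0 0 0 0 1;0 0 0 0 0 0 1;0 0 0 0 0 0 1;0 0 0 0 0 0 1;0 0 0 0 0 0 1")

```text
time_s: 20.68
eef_pos: [0.6251, -0.1404, 0.1348]
ee_rot: [0.0, 0.596, 0.803, 0.001]
force: [0.1, -0.1, -1.8]
opening: 0.16
```

```bash
python3 - <<'E'
from h import *
delta(FO,RF)
E
```

```text
TCP [ 0.6251 -0.1404  0.1348] target [ 0.625 -0.14   0.135]
rotvec tool deg [ 0.05 -0.03 -0.13] shift in current tool [ 0.0005 -0.     -0.0002] in target tool [ 0.0005 -0.     -0.0002]
force [ 0.12 -0.11 -1.78] torq [-0.09   0.051 -0.003] q [-0.284  0.595  0.658  1.665 -0.414  1.024  0.804] open 0.1597005117904781 tipnow [5.825e-01 3.000e-04 1.398e-01] t 20.6833
```

```bash
python3 - <<'E'
from h import *
import cv2
s,p,R=st(); tip=p+R.apply(TT); ax=R.apply([1,0,0])
def crop(im,x,y,w,h,k):
    c=cv2.convertScaleAbs(cv2.resize(im[y:y+h,x:x+w],None,fx=k,fy=k,interpolation=cv2.INTER_CUBIC),alpha=1.4)
    for i in range(0,w,5): cv2.putText(c,str(x+i),(i*k,10),0,.35,(0,0,255),1); c[::4,i*k]=(0,0,255)
    for i in range(0,h,5): cv2.putText(c,str(y+i),(0,i*k+5),0,.35,(0,0,255),1); c[i*k,::4]=(0,0,255)
    return c
for n,(x,y,w,h) in {"scene":(245,225,60,30),"top":(315,180,45,25)}.items():
    im=fr(n)["image"][:,:,::-1]; cv2.imwrite(f"pics/{n}7.png",im)
    A,B=proj(n,tip),proj(n,tip-.1*ax); print(n,"pred",A.round(1),B.round(1),"slope",((A-B)[1]/(A-B)[0]).round(3))
    g=cv2.resize(cv2.cvtColor(np.ascontiguousarray(im),cv2.COLOR_BGR2GRAY)[y:y+h,x:x+w],None,fx=4,fy=4,interpolation=cv2.INTER_CUBIC)
    for l in cv2.createLineSegmentDetector(0).detect(g)[0].reshape(-1,4):
        if np.hypot(l[0]-l[2],l[1]-l[3])<40: continue
        q=(l+.5)/4-.5+np.array([x,y,x,y]); print(q.round(1),((q[3]-q[1])/(q[2]-q[0])).round(3))
    cv2.imwrite(f"pics/g_{n}.png",crop(im,x,y,w,h,12))
cv2.imwrite("pics/s_all7.png",cv2.imread("pics/scene7.png"))
E
```

```text
scene pred [298.7 245.2] [261.9 232.9] slope 0.334
[303.1 234.6 291.8 227.3] 0.641
[295.6 246.5 270.8 238.1] 0.338
[259.8 244.5 245.8 251.1] -0.475
[271.  238.1 261.3 243.1] -0.523
[247.3 244.4 258.1 239.1] -0.489
top pred [326.5 197.6] [368.8 185. ] slope -0.299
[347.6 204.4 355.  191.7] -1.709
```

View pics/g_scene.png

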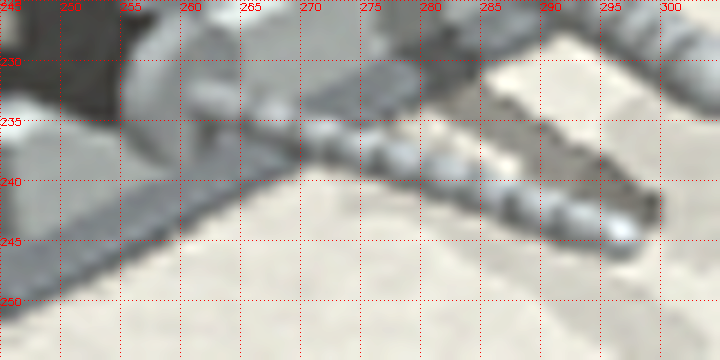

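View pics/g_top.png

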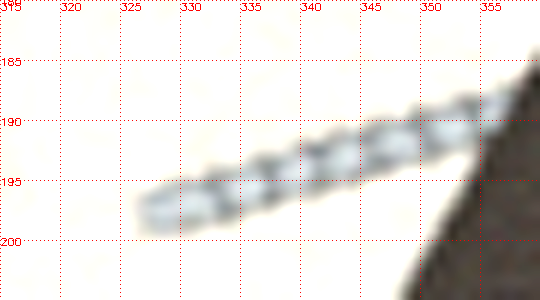

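View pics/scene7.png

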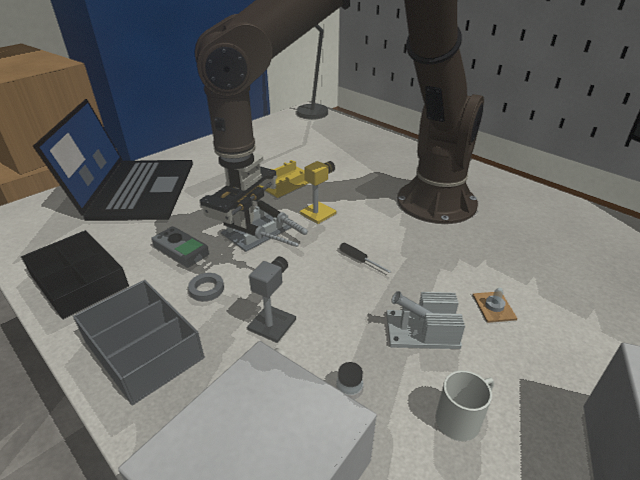

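```bash
python3 - <<'E'
from workcell import r,job
print(job.hand_in()); print(r.read_state()["time_s"])
E
```

```text
the job is handed in; nothing more can be done
None
the job is handed in; nothing more can be done
```

I checked the well with the thin gauge and handed the job in at about 21 s, still holding the gauge at the reading point in front of the lens.

- **Insertion:** I took the thin gauge from the far place of the cradle and slid it into the guide tube. The collar stopped on the mouth, with about 9 N along the axis and no further travel. The picture showed the collar on the rim.
- **Withdrawal:** I drew the rod fully out, and the picture showed it clear of the tube.
- **Final pose:** The arm was steady. By the measured arm pose, the tip is within about 0.6 mm of the reading point I worked out (0.582, 0.001, 0.140), and the rod is level and across the view to about 0.1°.
- **Camera checks:** The rod's slope in the scene view (0.338) agrees with the predicted 0.334. The tip lies about half a pixel from the target in the top view but about 1 px (roughly 1.5–2 mm) in the scene view. The two cameras had differed by 2–5 mm on some points, so I used the average.
- **Mismatch with the description:** The tube mouth measured about 10 mm further out along the block than the stated x = 55 mm. I went by the measurement, and the rod went in without side force.
- **Other things:** The last scene picture shows the thick gauge and the bystanders where they were, judged by eye only.

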